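Ice brick upright into the cool box, then shut the lid

ROBOT

A 6-joint arm with a two-finger parallel gripper is mounted at the origin on the work surface. World frame = base frame: x ahead of the robot, y to its left, z up, the work surface at z = 0. Lengths are in mm, angles in rad, forces in N, time in s.
With the tool pointing down it reaches from about 275 to 750 mm from the base axis. Payload 10.2 kg.
Tool frame: the origin (TCP) lies between the finger pads; the fingertips stand 11 mm ahead of it and the grasp point (between the pads) lies 8 mm behind it (ctrl.nose_length is the distance from the TCP to the fingertips, in mm); x points along the fingers, y is the direction in which the jaws open and shut, and the axes are right-handed (so a half turn about x gives the same grasp; the last joint's range is limited). The gripper opens to 85 mm and grips with 20 to 120 N. Pads are 22 mm wide; open, the fingers measure 114 mm over their backs; the gripper's body (76 mm by 85 mm) begins 54 mm behind the grasp point. The pads swing forward as they close: fully open they stand 13 mm farther back than shut.
Start: joints at [0.949, 0.313, 1.498, -0, 1.331, -0.223], TCP at [203.877, 483.803, 242.294] pointing down, gripper open.
Joint ranges: [-2.94, 2.94], [-0.97, 2.17], [0.19, 2.56], [-1.23, 4.37], [0.02, 3.11], [-2.88, 2.88]. Speed limits (rad/s): [2.39, 2.39, 3.01, 3.14, 3.14, 3.14].

INTERFACE

Orientations are given as a unit quaternion [w, x, y, z].
In Python, from rig import ctrl, capture, ticket gives the robot as it stands.
- The arm moves only by the tool step_arm, never from a script. Its argument "commands" is a list of rows, each a list of 2 entries, a list of its own where there are three numbers: the shift along the world's x, y, z normalised to -1 to 1, where 1 is 0.04 m, then the turn about the world's z normalised to -1 to 1, where 1 is 180 degrees. A call has 1 to 5 rows; each row shifts and turns the commanded pose from where the row before left it; what a row does not reach is not made up. A row lasts 1/10 s, in which the tool goes at most 50 mm and 8.59 degrees, less where a joint would pass 70% of its speed; a pose out of reach is approached as far as the arm can. A call with a number of a shift or a turn outside -1 to 1 is refused whole. A call with a gripper value outside its range is refused whole. "gripper" is the closure, from -1 (fully open) to 1 (shut), so that 0 is half open, set as the call begins (left out, the last holds). The fingers move at their own pace and stop on an object; "force" is the grip in N (left out, the last holds). Time passes only in rows, so rows that do not move let the fingers close. It gives the time, the measured TCP pose, the force and the opening at its end, in the units of the state.
- ctrl.sense(): the state, without advancing time (a new reading comes with each control period).
- capture(name): name is "side" or "top"; returns a dict with "image" (384x512x3 uint8, blue, green, red), "fov_y" (degrees; the focal length in pixels is half the picture's height over the tangent of half this angle, whatever the lens; pixels are square), "cx", "cy" (the principal point, pixels), "k1" (the pictures are not rectified: a ray, as slopes to the right and down, at radius r is drawn at 1 + k1 r^2 times it, then the intrinsics apply), "origin" and "orientation" of the camera in the world. Camera axes: x right, y down, z forward; pixel columns grow to the right and rows downward; lengths in mm; the calibration is good to about 2 mm. A picture is of the moment at which its call begins. There is no depth.
- ticket.finish_job(): hands the job in, once; it reports no verdict.
The state is a dict: "time_s": time; "joints": joint angles; "dq": joint speeds; "tau": joint torques, N m; "eef_pos": TCP position; "ee_rot": TCP orientation; "force": force on the tool from outside, world axes, zero at the start; "wrist_torque": the same for the moment, N m; "grip_width": opening from 0.0 (shut) to 1.0 (fully open).
Only numpy, scipy, OpenCV 4.12 (cv2) and the standard library are available. Lean on these libraries where they do the work, as an engineer would, in place of code of your own. Each camera call takes 0.05 s, during which the arm holds its last target.

TASK

The blue ice brick lies flat on the beech tray: stand it up on its short end on the tray and let go of it. Then take it afresh and lower it, without dropping it, upright into the middle pocket of the cool box, between the two white ribs, let go, and shut the cool box's lid fully. Leave the bottles and the stopper where they are.

Things in the scene. Friction and masses are not known exactly. Their poses are not given: they have to be found in the camera images.
- brick: loose hard-plastic ice brick, light blue, 120 mm long (own x), 60 mm wide (own y), 28 mm thick (own z), about 0.2 kg. Starts lying flat on the tray. Origin at the centre of its lower 120 x 60 face; own x points along its length to the end with the small white cap disc on the upper face. Either short end may be down when it stands
- brick_center (a point): middle of the ice brick's volume (14 mm along own z from brick's origin), axes as brick
- tray: fixed beech tray, 260 mm (own x) by 240 mm (own y), low rim 8 mm thick with its top 18 mm above the table; inner floor 8 mm above the table. Origin under its centre, on the table. Tray and cool box may change sides
- cooler: fixed open-topped green cool box, outside 130 mm (own x) by 270 mm (own y) by 150 mm high, walls and floor 9 mm thick. Origin under its centre, on the table; z up. The lid's hinge runs along own y on the +x (far) rim. A fixed food tub stands at each end of the inside (own y = -76 and +76 mm), tops 60 mm above the inner floor
- pocket_floor (a point): middle of the pocket, on the cool box's inner floor (9 mm above the table), axes as cooler. The pocket lies between two white ribs 6 mm thick and 60 mm high that run across the box along own x, at own y = -23 and +23 mm: 40 mm clear (own y), 112 mm long (own x), the box's rim 141 mm above its floor
- lid (a joint): lid's hinge angle (rad): 0 shut, 1.57 upright, 1.9 end stop leaning back; stiff hinge, the lid stays where it is left. Starts at 1.6 to 1.85. The lid is a plain white slab 130 mm (hinge to free edge) by 270 mm (along the hinge) by 12 mm, no handle; shut, its top is 162 mm above the table
- lid_hinge (a point): point on the hinge axis, middle of the lid's width, on the underside of the lid; 65 mm along the cool box's own x from its centre, 150 mm above the table; turns with the lid
- lid_edge (a point): middle of the lid's free edge, 130 mm from the hinge, half-way through its thickness
- bottle0: loose bystander: upright green glass mineral bottle, 62 mm diameter, 210 mm high; origin at the centre of its base
- bottle1: loose bystander: upright clear glass mineral bottle, 62 mm diameter, 210 mm high; origin at the centre of its base
- pet: loose bystander: squeezed clear PET bottle lying down, 175 mm long (own x), 56 mm wide, 31 mm high; origin under its middle
- stopper: loose bystander: dark hard silicone stopper, 50 mm diameter, 42 mm high; origin at the centre of its base
There are look-alikes about, which are no part of the job. Leave any green look-alike of the brick alone.

How it is judged:
By the outcome, as a careful person would: the job done as asked, in the order asked, and still so for the second after the job is handed in, with the robot touching nothing.
It also fails if it takes over 69 s, if anything falls off the work surface, if the arm or the gripper's body presses on something with over 40 N, if the wrist force passes 120 N, or if a joint passes its speed limit or range.

## Working session

There is one attempt and no reset: what is moved stays moved. The work goes in short steps, Python scripts to look and compute and a tool call to move; the robot and the scene stay as the last step left them, time stands still between calls to the robot, and variables do not carry over. Pictures are saved under pics/ and viewed, and the job is handed in when it is done.

Besides the shell and the picture viewer there is one more tool, called after "Emit:" by a JSON object that holds its "op" and its "data". step_arm: Moves the arm, as the interface text tells. Its arguments: {"type":"object","properties":{"commands":{"type":"array","items":{"type":"array"}},"gripper":{"type":"number"},"force":{"type":"number"}},"required":["commands"]}

```bash
ls; mkdir -p pics
python3 - <<'E'
from rig import ctrl,capture,ticket
import cv2,json
print(ctrl.sense())
for n in("side","top"):
    c=capture(n); cv2.imwrite(f"pics/{n}0.png",c["image"]); print(n,{k:v for k,v in c.items() if k!="image"})
E
```

```text
pics
{'time_s': 0.0, 'joints': array([ 9.48561525e-01,  3.13485978e-01,  1.49843518e+00,  3.59805322e-05,
        1.33095897e+00, -2.23380061e-01]), 'dq': array([-3.02331043e-05, -1.20909671e-03, -1.03727198e-03, -7.38527381e-04,
        1.66304713e-03,  1.17205254e-03]), 'tau': array([-8.59281117e-04, -4.12264037e+01, -2.59742332e+01, -1.88239810e-04,
        4.08020351e-03, -5.91298743e-06]), 'eef_pos': array([203.7471355 , 483.60250971, 241.71735988]), 'ee_rot': array([ 0.69289327,  0.13967647,  0.69328935, -0.14049655]), 'force': array([0.53399881, 0.54041929, 1.02075105]), 'wrist_torque': array([ 0.01146553,  0.00701527, -0.03679755]), 'grip_width': 0.9998145945823218}
side {'fov_y': 51.84470338724433, 'cx': 257.0812462138625, 'cy': 191.15064487120642, 'k1': -0.10620059975425547, 'origin': array([-294.79656547, -227.62494519, 1045.4565502 ]), 'orientation': array([-0.27639087,  0.71578572, -0.59941659,  0.2279444 ])}
top {'fov_y': 49.46103980935063, 'cx': 255.20555374157593, 'cy': 194.5417020019843, 'k1': -0.08758806296415197, 'origin': array([ 343.12813416,  -72.8441915 , 1397.43839886]), 'orientation': array([ 0.0521543 , -0.70089507,  0.70972596, -0.04811539])}
```

View pics/side0.png

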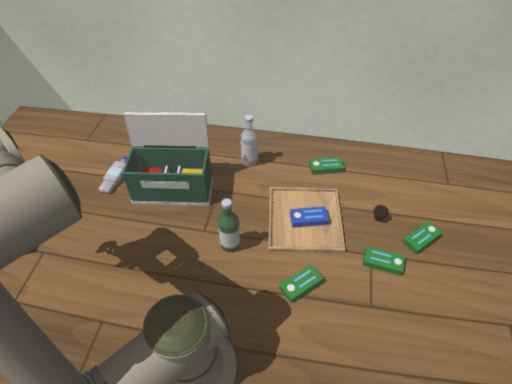

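View pics/top0.png

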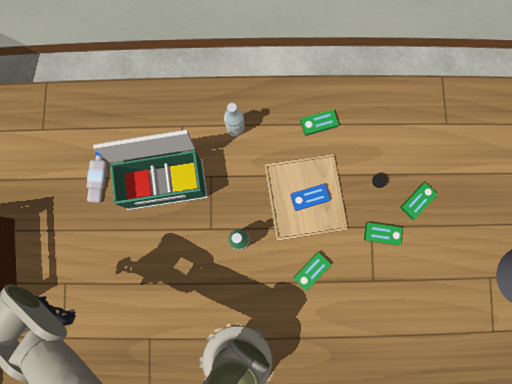

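```bash
cat > h.py <<'E'
import numpy as np,cv2
from scipy.spatial.transform import Rotation as R
def cam(c):
    f=c["image"].shape[0]/2/np.tan(np.radians(c["fov_y"])/2)
    q=c["orientation"]; M=R.from_quat([q[1],q[2],q[3],q[0]]).as_matrix()
    return f,c["cx"],c["cy"],c["k1"],np.array(c["origin"]),M
def ray(c,u,v):
    f,cx,cy,k,o,M=cam(c); d=np.array([(u-cx)/f,(v-cy)/f]); s=d.copy()
    for _ in range(30): s=d/(1+k*(s@s))
    return o,M@np.array([s[0],s[1],1])
def atz(c,u,v,z):
    o,d=ray(c,u,v); return o+d*(z-o[2])/d[2]
def proj(c,p):
    f,cx,cy,k,o,M=cam(c); q=(np.atleast_2d(p)-o)@M; s=q[:,:2]/q[:,2:]
    s=s*(1+k*(s**2).sum(1,keepdims=True)); return s*f+[cx,cy]
def crop(c,name,x0,y0,w,h,k):
    im=cv2.resize(c["image"][y0:y0+h,x0:x0+w],None,fx=k,fy=k,interpolation=cv2.INTER_CUBIC); cv2.imwrite("pics/"+name,im)
E
python3 - <<'E'
from h import *; from rig import capture
import pickle
cs={n:capture(n) for n in("side","top")}; pickle.dump(cs,open("c0.pkl","wb"))
crop(cs["top"],"t_cool.png",80,120,140,100,5.5 and 5)
crop(cs["top"],"t_tray.png",255,145,110,100,6)
crop(cs["side"],"s_cool.png",90,100,140,115,5)
crop(cs["side"],"s_tray.png",255,175,110,90,6)
E
```

```text
(no output)
```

View pics/t_cool.png

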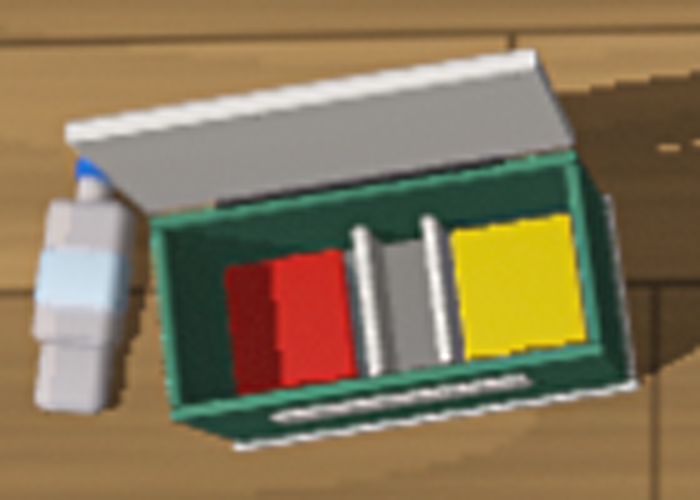

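View pics/t_tray.png

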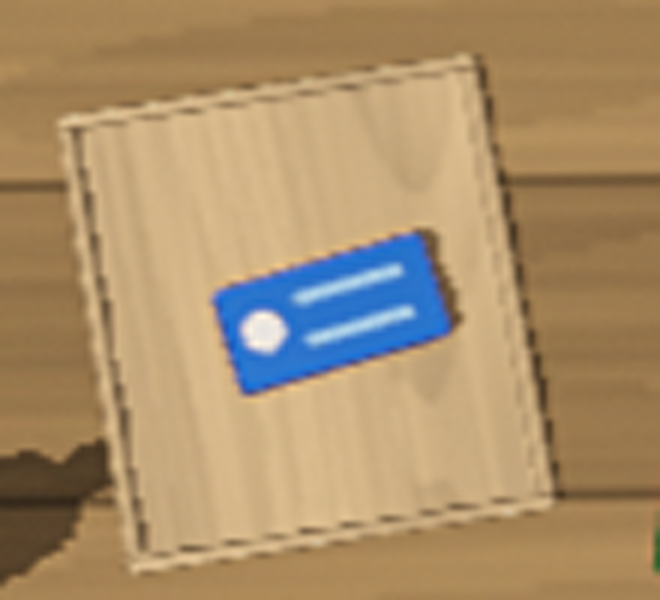

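View pics/s_cool.png

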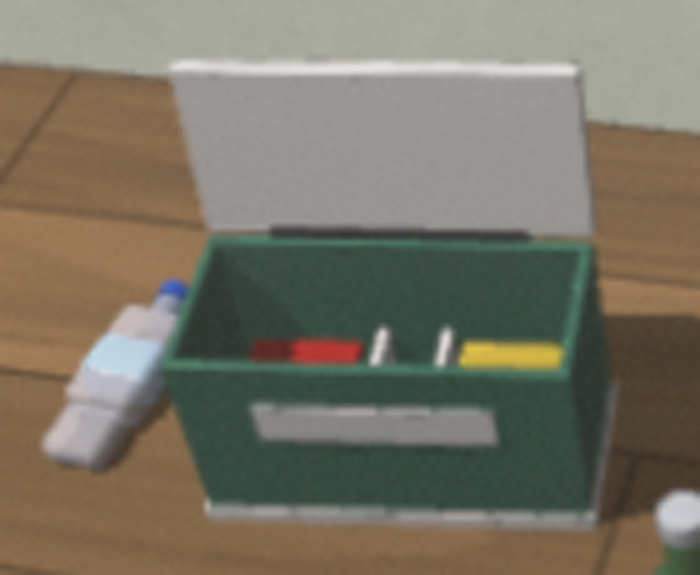

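View pics/s_tray.png

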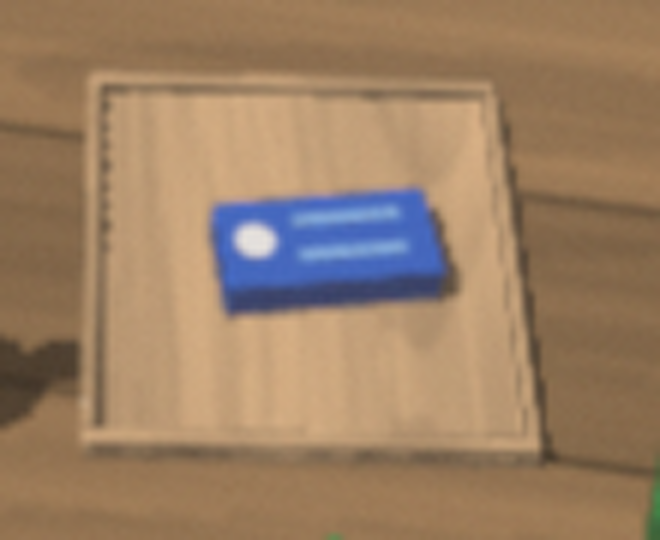

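```bash
cat > fit.py <<'E'
from h import *; import pickle
from scipy.optimize import least_squares
def px(pts,x0,y0,k): return np.array([[x0+(x+.5)/k-.5,y0+(y+.5)/k-.5] for x,y in pts])
def Rz(t): return np.array([[np.cos(t),-np.sin(t),0],[np.sin(t),np.cos(t),0],[0,0,1]])
def fit(obs,x0):
    # obs: list (cam, model pts Nx3, pixels)
    def res(p):
        return np.concatenate([(proj(c,m@Rz(p[2]).T+[p[0],p[1],0])-q).ravel() for c,m,q in obs])
    s=least_squares(res,x0); return s.x,res(s.x)
E
python3 - <<'E'
from fit import *
cs=pickle.load(open("c0.pkl","rb")); T,S=cs["top"],cs["side"]
np.set_printoptions(precision=2,suppress=True)
print("axes: px up/right", atz(T,256,192,0),atz(T,266,192,0),atz(T,256,182,0))
qt=px([(212,298),(418,233),(453,330),(245,395)],255,145,6)
qs=px([(213,205),(425,190),(448,272),(228,293)],255,175,6)
# cap end at left(+y). brick x -> +y. corners: far-left = cap, +world x
a=60;b=30
m=np.array([[a,-b,36],[-a,-b,36],[-a,b,36],[a,b,36]],float)
c0=np.mean([atz(T,*p,36) for p in qt],0); print("brick",c0)
for o in([(T,m,qt)],[(S,m,qs)],[(T,m,qt),(S,m,qs)]):
    print(*fit(o,[c0[0],c0[1],1.8]))
qt=px([(62,120),(480,57),(553,508),(135,570)],255,145,6)
qs=px([(90,72),(493,83),(543,445),(82,438)],255,175,6)
m=np.array([[120,130,18],[120,-130,18],[-120,-130,18],[-120,130,18]],float)
c0=np.mean([atz(T,*p,18) for p in qt],0); print("tray",c0, [atz(T,*p,18) for p in qt])
for mm in(m,m[:,[1,0,2]]*[1,1,1]):
  for o in([(T,mm,qt)],[(S,mm,qs)],[(T,mm,qt),(S,mm,qs)]):
    print(*fit(o,[c0[0],c0[1],0.15]))
qt=px([(150,218),(577,152),(605,350),(172,420)],80,120,5)
qs=px([(210,240),(592,240),(572,375),(165,368)],90,100,5)
m=np.array([[65,135,150],[65,-135,150],[-65,-135,150],[-65,135,150]],float)
c0=np.mean([atz(T,*p,150) for p in qt],0); print("cooler",c0)
for o in([(T,m,qt)],[(S,m,qs)],[(T,m,qt),(S,m,qs)]):
    print(*fit(o,[c0[0],c0[1],0.15]))
E
```

```text
axes: px up/right [551.51 -68.85   0.  ] [ 551.07 -102.74    0.  ] [585.9  -69.27   0.  ]
brick [ 527.56 -246.75   36.  ]
[ 527.58 -246.75    1.86] [-0.05 -0.51 -0.07 -0.5  -0.03  0.43  0.15  0.57]
[ 527.02 -248.01    1.85] [-0.21  0.1   0.04 -0.23  0.08  0.29  0.1  -0.18]
[ 527.37 -247.4     1.86] [ 0.17 -0.62  0.25 -0.32  0.14  0.66  0.23  0.51 -0.46  0.17 -0.28 -0.47
 -0.05  0.    0.06 -0.13]
tray [ 531.83 -235.6    18.  ] [array([ 642.09, -100.18,   18.  ]), array([ 675.69, -337.63,   18.  ]), array([ 420.12, -368.17,   18.  ]), array([ 389.43, -136.41,   18.  ])]
[ 531.61 -235.77    0.13] [-2.73  2.66  3.26  2.18  3.63 -3.09 -4.08 -1.71]
[ 532.15 -234.31    0.15] [-3.46  2.13  3.19  1.53  3.34 -1.84 -3.05 -2.  ]
[ 531.82 -235.05    0.14] [-3.16  2.91  2.74  1.88  3.62 -3.48 -3.99 -1.52 -2.95  1.97  3.74  1.88
  3.27 -1.41 -3.18 -2.21]
[ 537.59 -237.66    0.21] [ -2.16   0.86 -53.99  86.76   4.08  -4.84  54.33 -89.58]
[ 562.   -232.7     1.38] [-13.28  38.12  -2.57  60.23   5.77 -54.09  12.2  -72.22]
[ 547.3  -234.63    1.31] [ -5.89  52.3    0.66  82.16   4.16 -61.99  -0.62 -90.95 -14.75  38.94
  -5.59  65.64   7.93 -48.37  15.19 -70.27]
cooler [581.41 240.88 150.  ]
[581.48 240.91   0.14] [-0.18 -0.32  0.15 -0.86  0.26  0.7  -0.24  0.43]
[581.3  240.41   0.15] [-0.38 -0.78  0.85 -0.23  0.47  0.09 -0.96  0.52]
[581.44 240.72   0.15] [-0.18 -0.16  0.12 -0.99  0.37  0.55 -0.09  0.58 -0.26 -0.99  0.87 -0.09
  0.22  0.25 -1.09  0.28]
```

```bash
cat >> h.py <<'E'
def toolyaw(s):
    q=s["ee_rot"]; M=R.from_quat([q[1],q[2],q[3],q[0]]).as_matrix(); return M, np.degrees(np.arctan2(M[1,1],M[0,1]))
E
python3 - <<'E'
from h import *; from rig import ctrl; import pickle
cs=pickle.load(open("c0.pkl","rb")); T,S=cs["top"],cs["side"]
np.set_printoptions(precision=2,suppress=True)
M,y=toolyaw(ctrl.sense()); print(M,y,ctrl.nose_length)
t=1.857
ux=np.array([np.cos(t),np.sin(t)]);print("cap end",np.array([527.4,-247.2])+60*ux,"grip pt",np.array([527.4,-247.2])+48*ux,"brick y yaw",np.degrees(t-np.pi/2))
# bottles via cap top at z=210
print("bottle0 top",atz(T,238,238,205),"side",atz(S,227.5,202,208)); print("b1",atz(T,232,106,205),atz(S,249,118,208))
print("stopper",atz(T,380,180,40)); print("pet",atz(T,96,180,15))
print([atz(T,*p,20)[:2] for p in [(320,122),(419,201),(384,233),(313,270)]])
E
```

```text
[[-0.    0.39  0.92]
 [-0.    0.92 -0.39]
 [-1.   -0.   -0.  ]] 67.14950625996558 11.0
cap end [ 510.46 -189.64] grip pt [ 513.85 -201.15] brick y yaw 16.398262555793874
bottle0 top [389.03 -16.49 205.  ] side [391.89 -15.74 208.  ]
b1 [782.25  -0.79 205.  ] [774.39  -2.28 208.  ]
stopper [ 580.59 -481.92   40.  ]
pet [598.03 477.89  15.  ]
[array([ 788.89, -291.83]), array([ 510.84, -617.62]), array([ 405.54, -491.94]), array([ 288.64, -251.87])]
```

Emit:
{"op": "step_arm", "data": {"commands": [[[0.45,-0.9,0.5],-0.047],[[0.45,-0.9,0.5],-0.047],[[0.45,-0.9,0.4],-0.047],[[0.45,-1,0],-0.047],[[0.45,-1,0],-0.047]], "gripper": -1, "force": 20}}

```text
time_s: 0.7
eef_pos: [294.2, 294.3, 298.6]
ee_rot: [0.595, 0.383, 0.595, -0.382]
force: [0.7, 0.5, -0.1]
grip_width: 0.999
```

Emit:
{"op": "step_arm", "data": {"commands": [[[0.45,-1,0],-0.047],[[0.45,-1,0],0],[[0.45,-1,0],0],[[0.45,-1,0],0],[[0.45,-1,0],0]]}}

```text
time_s: 1.2
eef_pos: [384.2, 94.1, 298.4]
ee_rot: [0.566, 0.424, 0.566, -0.424]
force: [1.1, 1.1, -0.6]
grip_width: 1.0
```

Emit:
{"op": "step_arm", "data": {"commands": [[[0.45,-1,0],0],[[0.45,-1,0],0],[[0.45,-1,0],0],[[0.45,-1,-0.5],0],[[0.45,-1,-0.5],0]]}}

```text
time_s: 1.7
eef_pos: [474.4, -106.1, 257.9]
ee_rot: [0.566, 0.424, 0.566, -0.424]
force: [0.2, 0.2, 0.0]
grip_width: 0.999
```

Emit:
{"op": "step_arm", "data": {"commands": [[[0.25,-0.6,-0.8],0],[[0.25,-0.6,-0.8],0],[[0.25,-0.6,-0.8],0],[[0.25,-0.6,-0.8],0],[[0,0,0],0]]}}

```text
time_s: 2.2
eef_pos: [512.6, -201.5, 125.7]
ee_rot: [0.563, 0.424, 0.568, -0.425]
force: [-0.6, -0.1, 1.1]
grip_width: 1.001
```

Run:
```python
from h import *; from rig import ctrl,capture; 
np.set_printoptions(precision=2,suppress=True)
s=ctrl.sense(); print(s["eef_pos"],toolyaw(s)[1],s["joints"])
crop(capture("top"),"t1.png",255,120,130,110,6);crop(capture("side"),"s1.png",245,130,130,130,5)
```

```text
[ 512.61 -201.46  125.72] 16.257110721919474 [-0.59  0.49  1.56 -0.    1.1  -0.87]
```

View pics/t1.png

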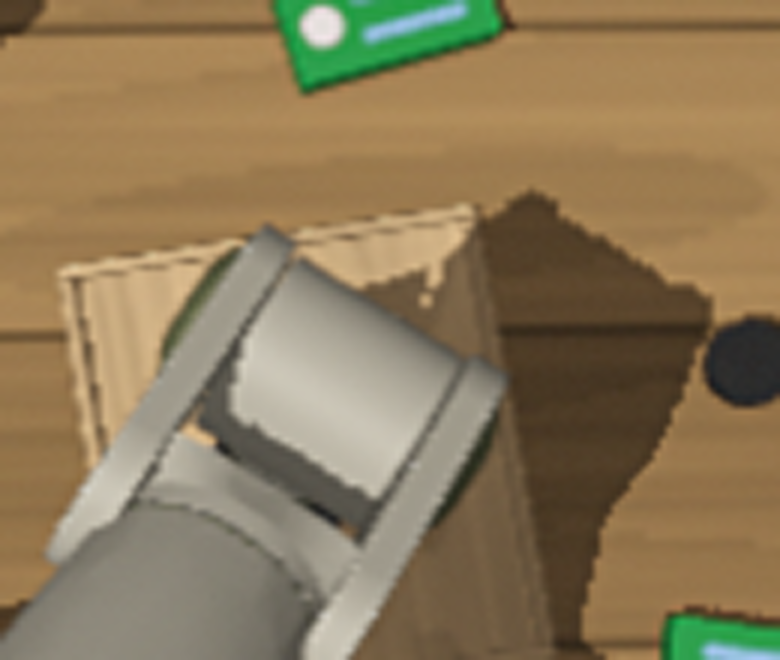

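View pics/s1.png

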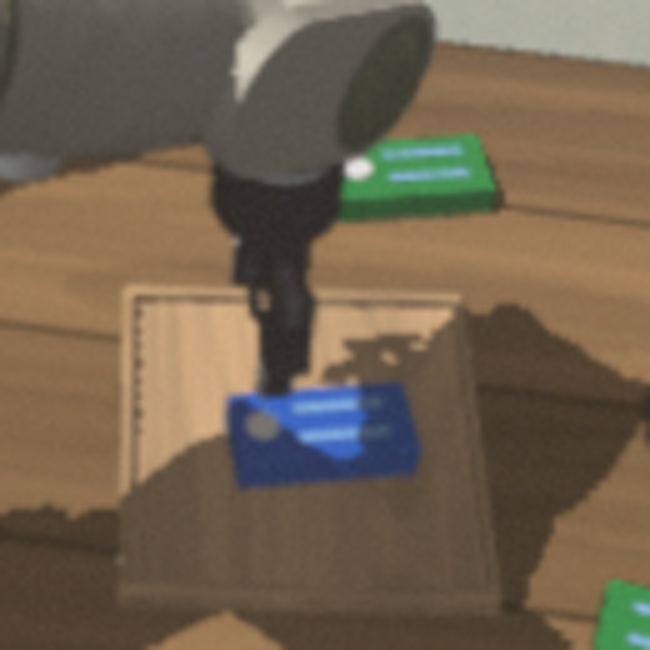

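Emit:
{"op": "step_arm", "data": {"commands": [[[0,0,-0.8],0],[[0,0,-0.7],0],[[0,0,-0.4],0],[[0,0,-0.2],0],[[0,0,0],0]]}}

```text
time_s: 2.8
eef_pos: [514.1, -199.7, 46.9]
ee_rot: [0.567, 0.423, 0.566, -0.423]
force: [0.2, 0.4, 0.2]
grip_width: 1.002
```

Emit:
{"op": "step_arm", "data": {"commands": [[[0,-0.05,-0.4],0],[[0,0,-0.25],0],[[0,0,0],0]]}}

```text
time_s: 3.1
eef_pos: [513.7, -201.9, 20.2]
ee_rot: [0.566, 0.424, 0.567, -0.424]
force: [1.0, -1.1, -0.6]
grip_width: 1.0
```

Emit:
{"op": "step_arm", "data": {"commands": [[[0,0,0],0],[[0,0,0],0],[[0,0,0],0],[[0,0,0],0],[[0,0,0],0]], "gripper": 1, "force": 20}}

```text
time_s: 3.6
eef_pos: [514.5, -202.4, 21.4]
ee_rot: [0.567, 0.424, 0.565, -0.423]
force: [0.8, 1.9, 6.3]
grip_width: 0.695
```

Emit:
{"op": "step_arm", "data": {"commands": [[[0,0,0.3],0],[[0,0,0.4],0],[[0,0,0.4],0],[[0,0,0.4],0],[[0,0,0],0]]}}

```text
time_s: 4.1
eef_pos: [514.6, -202.7, 82.5]
ee_rot: [0.567, 0.424, 0.565, -0.424]
force: [0.8, -0.1, -4.1]
grip_width: 0.7
```

Run:
```python
from h import *; from rig import ctrl,capture; 
np.set_printoptions(precision=3,suppress=True)
s=ctrl.sense(); print(s["eef_pos"],s["force"],s["wrist_torque"],s["grip_width"])
crop(capture("side"),"s2.png",245,130,130,130,5)
```

```text
[ 514.594 -202.696   82.545] [ 0.829 -0.098 -4.088] [ 0.093  0.01  -0.019] 0.699572344706325
```

View pics/s2.png

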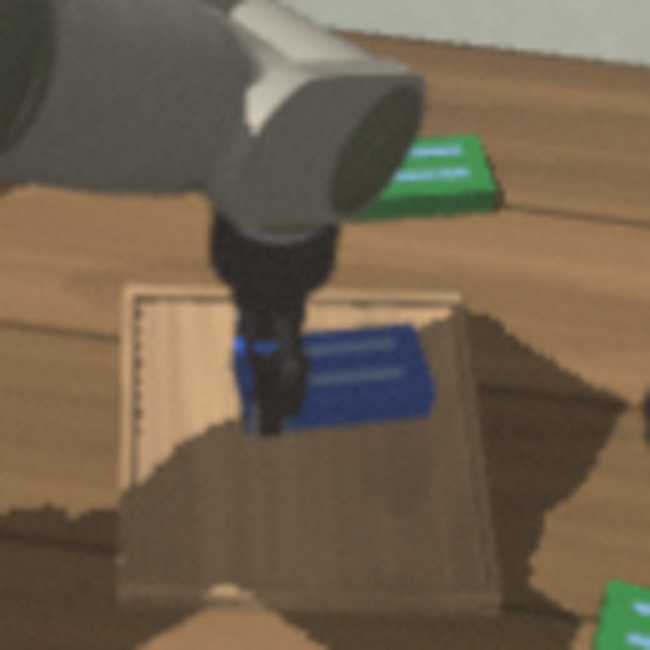

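Run:
```python
from fit import *
from rig import ctrl
cs=pickle.load(open("c0.pkl","rb")); T,S=cs["top"],cs["side"]
np.set_printoptions(precision=3,suppress=True)
qt=px([(62,120),(480,57),(553,508),(135,570)],255,145,6)
qs=px([(90,72),(493,83),(543,445),(82,438)],255,175,6)
m=np.array([[130,120,18],[130,-120,18],[-130,-120,18],[-130,120,18]],float)
for o in([(T,m,qt)],[(S,m,qs)],[(T,m,qt),(S,m,qs)]):
    p,r=fit(o,[532,-235,0.15]); print(p,abs(r).max())
s=ctrl.sense(); t=p[2]; tcp=s["eef_pos"][:2]
oy=np.array([-np.sin(t),np.cos(t)]); ox=np.array([np.cos(t),np.sin(t)])
print("own",ox@(tcp-p[:2]),oy@(tcp-p[:2]),"gap",oy@(tcp-p[:2])-109.4+112, "dir",-oy, "turn",np.degrees(t)-toolyaw(s)[1])
```

```text
[ 531.938 -235.607    0.133] 1.1021136865035146
[ 533.525 -234.081    0.145] 0.7353143356088196
[ 532.568 -234.855    0.138] 1.1256200923736515
own -13.865458220116933 34.757414681705654 gap 37.35741468170565 dir [ 0.138 -0.99 ] turn -8.454658733960883
```

Emit:
{"op": "step_arm", "data": {"commands": [[[0,0,0],-0.0465],[[0.05,-0.4,-0.4],0],[[0.05,-0.3,-0.5],0],[[0,0,-0.4],0],[[0,0,-0.15],0]]}}

```text
time_s: 4.65
eef_pos: [516.7, -229.9, 20.7]
ee_rot: [0.532, 0.463, 0.535, -0.464]
force: [-12.0, 3.7, 26.8]
grip_width: 0.7
```

Emit:
{"op": "step_arm", "data": {"commands": [[[0,0,0],0]]}}

```text
time_s: 4.75
eef_pos: [517.3, -229.9, 21.6]
ee_rot: [0.533, 0.464, 0.534, -0.464]
force: [-0.3, 0.4, -2.7]
grip_width: 0.7
```

Run:
```python
from h import *; from rig import ctrl,capture; 
np.set_printoptions(precision=3,suppress=True)
s=ctrl.sense(); print(s["eef_pos"],s["force"],s["wrist_torque"],s["grip_width"],toolyaw(s)[1])
crop(capture("side"),"s3.png",265,150,110,110,6)
```

```text
[ 517.343 -229.888   21.583] [-0.33   0.377 -2.695] [0.134 0.019 0.032] 0.700421838043974 8.02612395869595
```

View pics/s3.png

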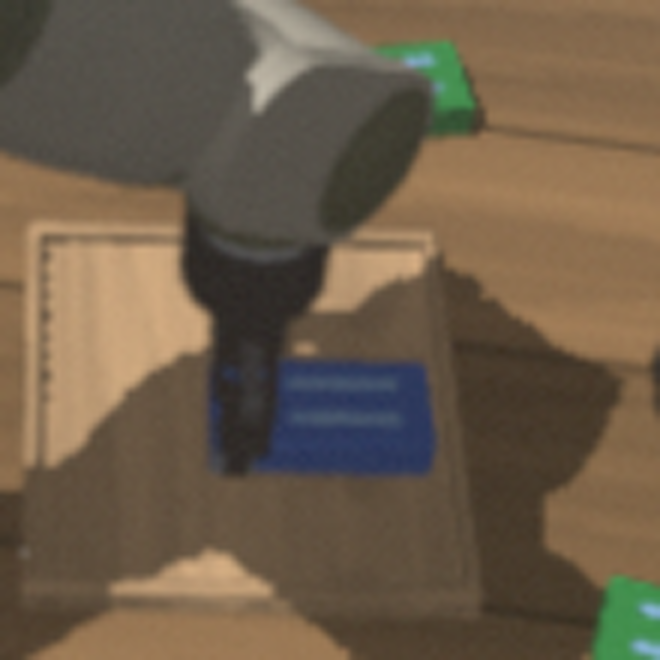

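Emit:
{"op": "step_arm", "data": {"commands": [[[0,0,0.04],0],[[0.02,-0.1,0],0],[[0.01,-0.08,0],0]]}}

```text
time_s: 5.1
eef_pos: [519.2, -237.7, 24.1]
ee_rot: [0.534, 0.464, 0.534, -0.464]
force: [-0.3, -0.1, -3.8]
grip_width: 0.698
```

Emit:
{"op": "step_arm", "data": {"commands": [[[0.01,-0.05,0],0],[[0,-0.05,0],0]]}}

```text
time_s: 5.3
eef_pos: [519.5, -240.7, 23.8]
ee_rot: [0.533, 0.464, 0.534, -0.463]
force: [2.9, 12.1, -0.5]
grip_width: 0.699
```

Emit:
{"op": "step_arm", "data": {"commands": [[[0.005,-0.05,0.23],0],[[0.01,-0.06,0.23],0],[[0.01,-0.08,0.23],0]]}}

```text
time_s: 5.6
eef_pos: [520.5, -249.1, 52.4]
ee_rot: [0.534, 0.464, 0.534, -0.464]
force: [-0.3, 2.3, -3.8]
grip_width: 0.698
```

Run:
```python
from h import *; from rig import ctrl,capture; 
np.set_printoptions(precision=3,suppress=True)
s=ctrl.sense(); print(s["eef_pos"],s["force"],s["wrist_torque"],s["grip_width"],toolyaw(s)[1])
crop(capture("side"),"s4.png",265,150,110,110,6)
```

```text
[ 520.507 -249.128   52.358] [-0.251  2.322 -3.838] [0.55  0.089 0.038] 0.6982942731044998 8.023691278566522
```

View pics/s4.png

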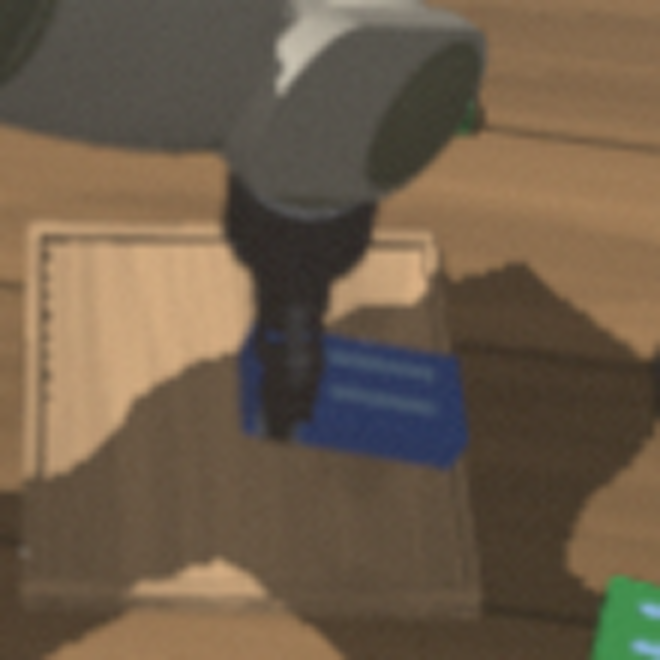

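Emit:
{"op": "step_arm", "data": {"commands": [[[0.015,-0.13,0.21],0],[[0.02,-0.13,0.2],0],[[0.02,-0.14,0.19],0]]}}

```text
time_s: 5.95
eef_pos: [522.8, -265.2, 76.2]
ee_rot: [0.534, 0.464, 0.534, -0.464]
force: [0.2, 1.9, -2.3]
grip_width: 0.702
```

```bash
cat > look.py <<'E'
from h import *; from rig import ctrl,capture; import sys
np.set_printoptions(precision=3,suppress=True)
s=ctrl.sense(); print(s["time_s"],s["eef_pos"],s["force"],s["wrist_torque"],s["grip_width"],toolyaw(s)[1],s["joints"])
a=sys.argv
if len(a)>2: crop(capture(a[1]),a[2],*map(int,a[3:7]),float(a[7]))
E
python3 look.py side s5.png 265 130 110 110 6
```

```text
5.95 [ 522.752 -265.204   76.184] [ 0.225  1.921 -2.291] [0.625 0.015 0.009] 0.7018409212156024 8.029475680295391 [-0.669  0.618  1.496  0.     1.028 -0.81 ]
```

View pics/s5.png

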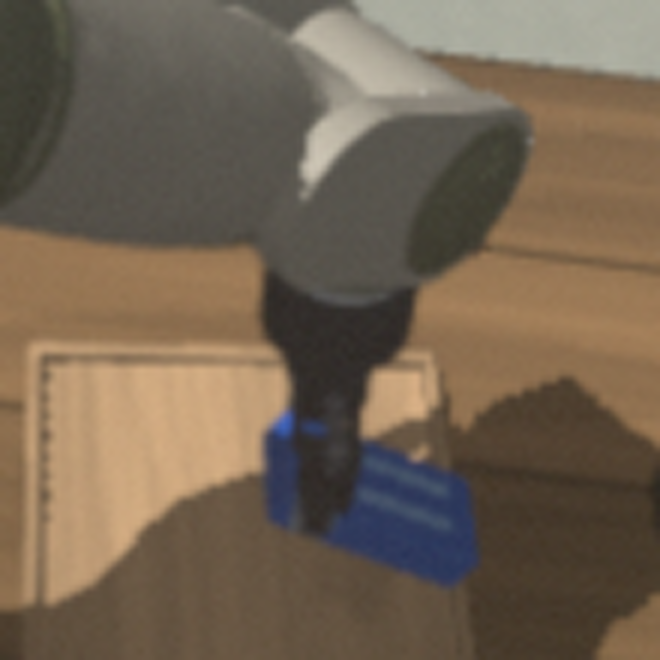

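Emit:
{"op": "step_arm", "data": {"commands": [[[0.02,-0.16,0.18],0],[[0.025,-0.17,0.165],0],[[0.025,-0.185,0.155],0]]}}

```text
time_s: 6.3
eef_pos: [525.6, -286.3, 96.0]
ee_rot: [0.534, 0.464, 0.534, -0.464]
force: [-0.2, 2.8, -3.6]
grip_width: 0.699
```

Emit:
{"op": "step_arm", "data": {"commands": [[[0.025,-0.2,0.14],0],[[0.03,-0.21,0.12],0],[[0.03,-0.22,0.1],0]]}}

```text
time_s: 6.6
eef_pos: [529.0, -311.9, 110.4]
ee_rot: [0.534, 0.464, 0.533, -0.464]
force: [0.5, 1.0, -2.8]
grip_width: 0.697
```

```bash
python3 look.py side s6.png 265 130 110 110 6
```

```text
6.6 [ 528.996 -311.937  110.366] [ 0.517  0.993 -2.822] [ 0.049  0.012 -0.071] 0.696532772160551 8.010726475611884 [-0.723  0.629  1.374 -0.     1.139 -0.863]
```

View pics/s6.png

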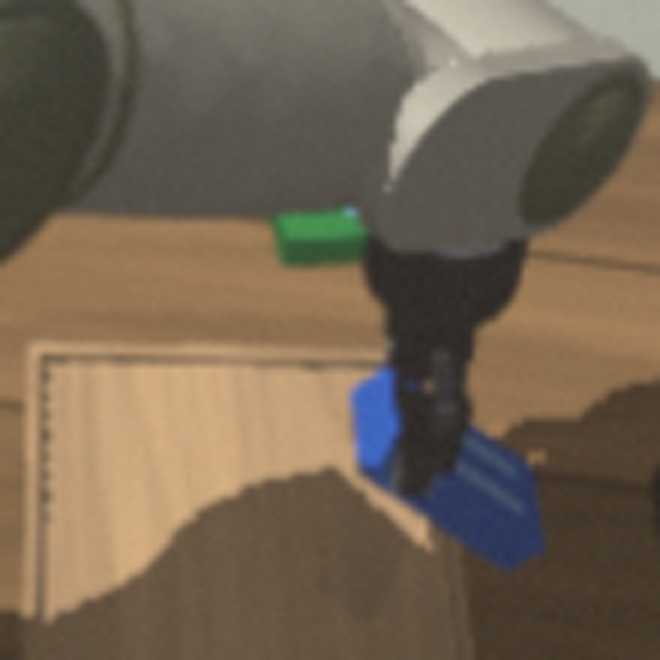

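Emit:
{"op": "step_arm", "data": {"commands": [[[0,0.1,0.7],0],[[0,0.2,1],0.047],[[0,0.3,1],0.047],[[0,0.4,1],0.047],[[-0.1,0.5,1],0.047]]}}

```text
time_s: 7.15
eef_pos: [524.7, -250.6, 299.3]
ee_rot: [0.646, 0.287, 0.646, -0.287]
force: [1.2, -0.7, -3.1]
grip_width: 0.695
```

Emit:
{"op": "step_arm", "data": {"commands": [[[-0.2,0.7,0.9],0.047],[[-0.3,0.9,0],0.047],[[-0.3,0.9,0],0.047],[[-0.3,0.9,0],0.047],[[-0.3,0.9,0],0.047]]}}

```text
time_s: 7.65
eef_pos: [468.1, -77.7, 333.9]
ee_rot: [0.706, 0.034, 0.706, -0.034]
force: [0.7, 0.2, -1.0]
grip_width: 0.702
```

Emit:
{"op": "step_arm", "data": {"commands": [[[-0.3,0.9,0],0.047],[[-0.3,0.9,0],0.03],[[-0.3,0.9,0],0],[[-0.3,0.9,0],0],[[-0.3,0.9,0],0]]}}

```text
time_s: 8.15
eef_pos: [408.2, 102.4, 334.1]
ee_rot: [0.706, -0.049, 0.705, 0.049]
force: [1.6, 0.5, -2.4]
grip_width: 0.704
```

```bash
python3 look.py side s7.png 0 0 512 384 1.5; python3 -c "
from h import *
from rig import capture
cv2.imwrite('pics/t7.png',cv2.resize(capture('top')['image'],None,fx=1.5,fy=1.5))"
```

```text
8.15 [408.211 102.35  334.06 ] [ 1.592  0.513 -2.417] [0.002 0.066 0.027] 0.703603191248084 98.00102367024961 [-0.034  0.022  1.606 -0.     1.513 -1.745]
```

View pics/s7.png

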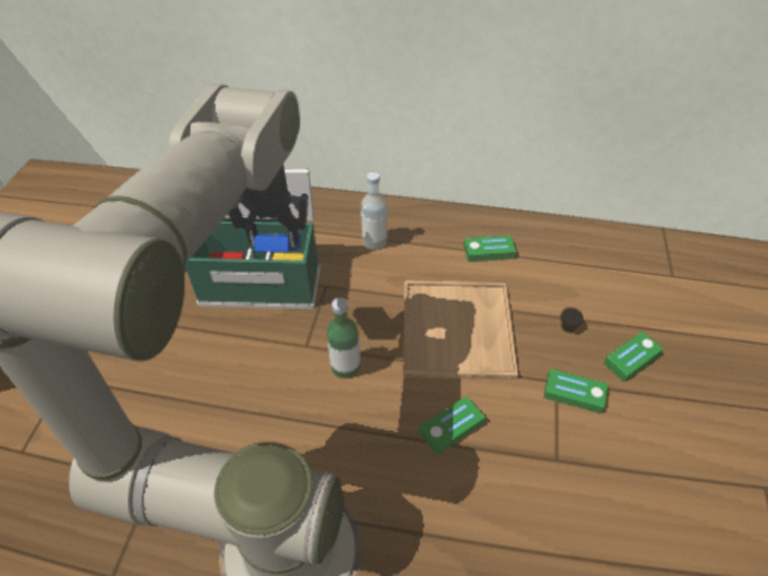

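View pics/t7.png

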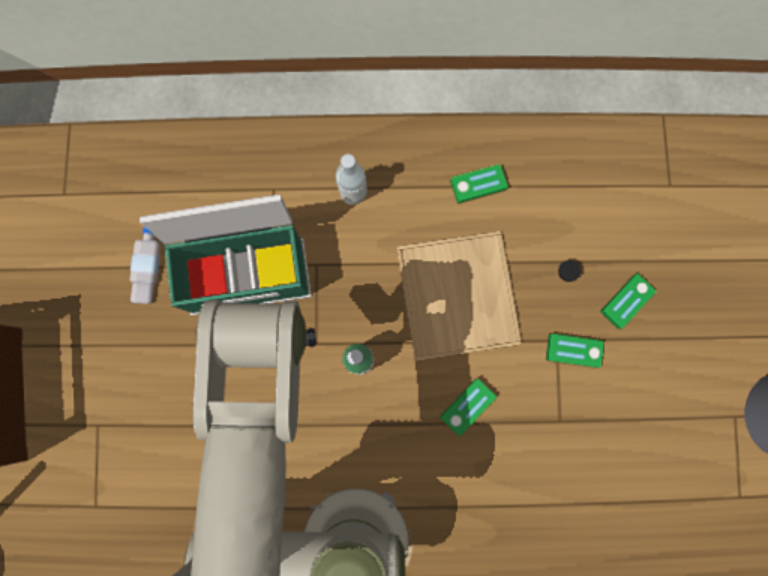

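Emit:
{"op": "step_arm", "data": {"commands": [[[-0.2,0.9,0],0],[[-0.15,0.9,-0.5],0],[[-0.15,0.9,-0.9],0],[[0,0.05,-1],0],[[0,0,-1],0]]}}

```text
time_s: 8.75
eef_pos: [389.0, 210.8, 197.5]
ee_rot: [0.706, -0.05, 0.705, 0.05]
force: [1.1, 0.4, -3.0]
grip_width: 0.696
```

Emit:
{"op": "step_arm", "data": {"commands": [[[0,0,-1],0],[[0,0,-0.5],0],[[0,0,-0.2],0],[[0,0,0],0]]}}

```text
time_s: 9.15
eef_pos: [389.3, 210.0, 130.6]
ee_rot: [0.705, -0.049, 0.706, 0.049]
force: [0.6, -0.8, -2.1]
grip_width: 0.697
```

```bash
python3 look.py side s8.png 80 80 180 150 4
```

```text
9.15 [389.263 209.99  130.559] [ 0.636 -0.772 -2.13 ] [ 0.002  0.113 -0.024] 0.6967083521452724 97.9959649124067 [ 0.229  0.266  1.883 -0.     0.993 -1.482]
```

View pics/s8.png

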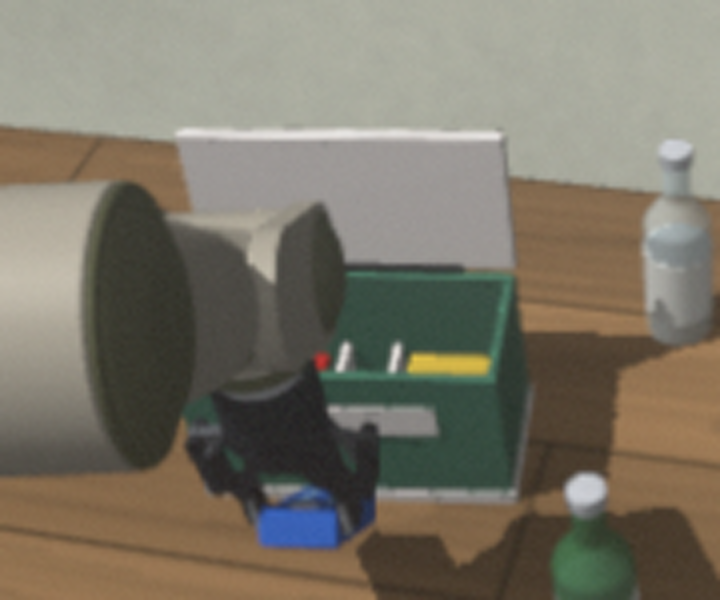

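Emit:
{"op": "step_arm", "data": {"commands": [[[0.5,0.07,0],0],[[0.4,0.06,0],0],[[0.15,0.02,0],0],[[0.15,0.02,0],0]]}}

```text
time_s: 9.6
eef_pos: [437.5, 217.1, 131.6]
ee_rot: [0.706, -0.049, 0.705, 0.049]
force: [0.4, -0.2, -2.5]
grip_width: 0.697
```

Emit:
{"op": "step_arm", "data": {"commands": [[[0.15,0.02,0],0],[[0.15,0.02,0],0]]}}

```text
time_s: 9.8
eef_pos: [447.4, 218.6, 130.8]
ee_rot: [0.704, -0.05, 0.707, 0.049]
force: [-7.7, -0.4, 1.5]
grip_width: 0.699
```

Emit:
{"op": "step_arm", "data": {"commands": [[[0.15,0.02,0],0],[[0.15,0.02,0],0],[[0.15,0.02,0],0],[[0.15,0.02,0],0]]}}

```text
time_s: 10.2
eef_pos: [472.4, 221.9, 130.9]
ee_rot: [0.705, -0.05, 0.706, 0.049]
force: [-3.6, -0.9, -0.0]
grip_width: 0.699
```

```bash
python3 look.py side s9.png 80 80 180 150 4
```

```text
10.2 [472.421 221.919 130.905] [-3.572 -0.917 -0.009] [-0.099  0.956 -0.06 ] 0.6990392463474584 98.03863311398486 [ 0.214  0.423  1.652  0.     1.068 -1.497]
```

View pics/s9.png

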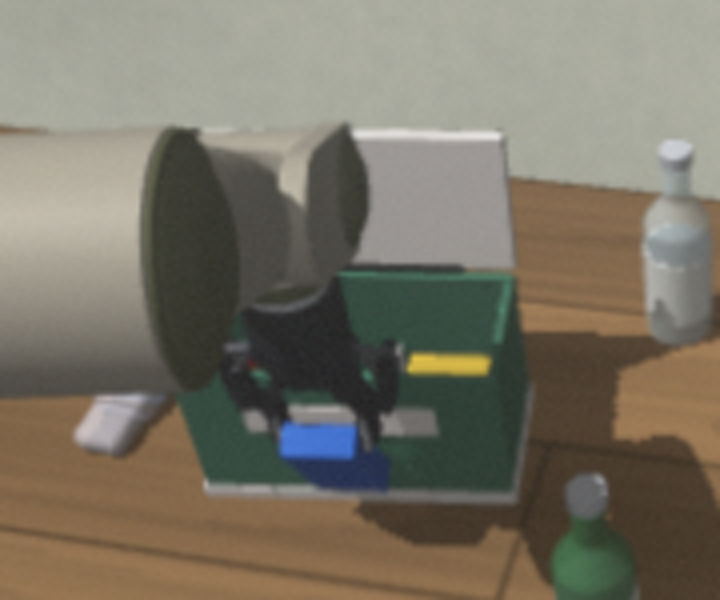

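Emit:
{"op": "step_arm", "data": {"commands": [[[0.15,0.02,0],0],[[0.15,0.02,0],0],[[0.1,0.015,0],0],[[0.1,0.015,0],0],[[0,0,0],0]]}}

```text
time_s: 10.75
eef_pos: [493.6, 224.7, 130.7]
ee_rot: [0.706, -0.049, 0.705, 0.049]
force: [-1.7, 0.1, -1.6]
grip_width: 0.698
```

```bash
python3 look.py side s10.png 80 80 180 150 4
```

```text
10.75 [493.553 224.72  130.689] [-1.724  0.143 -1.574] [-0.066  0.387 -0.003] 0.6977076496922514 98.00868984705536 [ 0.211  0.462  1.592 -0.     1.087 -1.499]
```

View pics/s10.png

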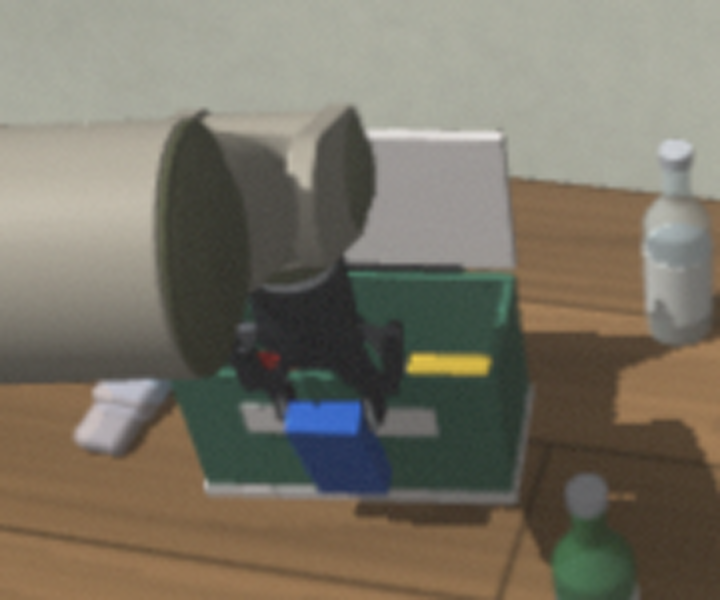

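Emit:
{"op": "step_arm", "data": {"commands": [[[-0.5,-0.07,0],0],[[-0.7,-0.1,0.2],0],[[-0.2,-0.05,0.9],0],[[0,0,1],0],[[0,-0.2,1],0]]}}

```text
time_s: 11.3
eef_pos: [437.0, 208.2, 256.6]
ee_rot: [0.706, -0.05, 0.705, 0.05]
force: [1.3, 1.1, -2.7]
grip_width: 0.694
```

Emit:
{"op": "step_arm", "data": {"commands": [[[0,-0.3,1],-0.047],[[0,-0.5,0.9],-0.047],[[0.2,-0.9,0.3],-0.047],[[0.25,-0.9,0],-0.047],[[0.25,-0.9,0],-0.047]]}}

```text
time_s: 11.8
eef_pos: [465.6, 66.5, 343.5]
ee_rot: [0.676, 0.21, 0.674, -0.21]
force: [-0.1, -0.1, -3.3]
grip_width: 0.699
```

Emit:
{"op": "step_arm", "data": {"commands": [[[0.25,-0.9,0],-0.047],[[0.25,-0.9,0],-0.047],[[0.25,-0.9,0],-0.047],[[0.25,-0.9,0],-0.047],[[0.25,-0.9,0],-0.047]]}}

```text
time_s: 12.3
eef_pos: [515.5, -113.9, 343.0]
ee_rot: [0.554, 0.44, 0.553, -0.44]
force: [0.4, 0.3, -2.5]
grip_width: 0.698
```

Emit:
{"op": "step_arm", "data": {"commands": [[[0.15,-0.9,-0.3],-0.03],[[0.15,-0.9,-0.8],0],[[0.1,-0.8,-0.9],0],[[0,-0.4,-0.9],0],[[0,0,-0.8],0]]}}

```text
time_s: 12.8
eef_pos: [530.8, -234.5, 192.7]
ee_rot: [0.533, 0.464, 0.533, -0.465]
force: [0.6, 0.8, -2.4]
grip_width: 0.696
```

Emit:
{"op": "step_arm", "data": {"commands": [[[0,0,-0.7],0],[[0,0,-0.3],0],[[0,0,0],0]]}}

```text
time_s: 13.1
eef_pos: [530.8, -232.0, 153.8]
ee_rot: [0.533, 0.464, 0.534, -0.464]
force: [-0.3, 0.2, -1.4]
grip_width: 0.697
```

```bash
python3 look.py side s11.png 265 110 120 130 4.5
```

```text
13.1 [ 530.826 -231.962  153.838] [-0.308  0.24  -1.396] [-0.003 -0.026 -0.002] 0.6969035344888117 8.020807569179581 [-0.614  0.511  1.447 -0.     1.185 -0.754]
```

View pics/s11.png

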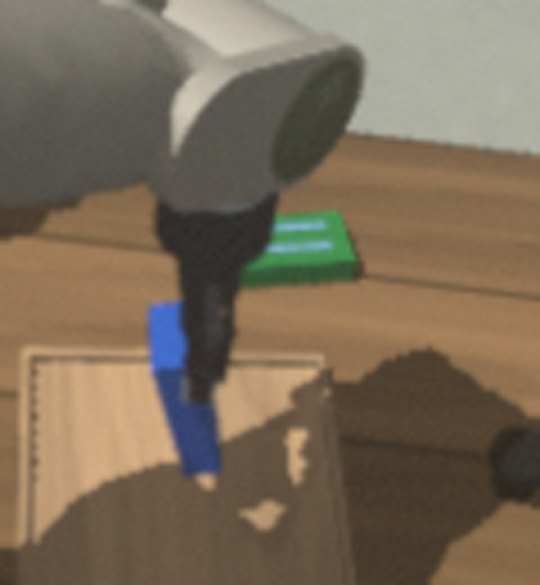

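Emit:
{"op": "step_arm", "data": {"commands": [[[0,0,-0.5],0],[[0,0,-0.3],0],[[0,0,-0.05],0],[[0,0,-0.05],0],[[0,0,0],0]]}}

```text
time_s: 13.65
eef_pos: [531.3, -232.3, 119.5]
ee_rot: [0.534, 0.464, 0.533, -0.464]
force: [-0.5, 0.3, -2.2]
grip_width: 0.7
```

Emit:
{"op": "step_arm", "data": {"commands": [[[0,-0.03,-0.05],0],[[0,-0.03,-0.03],0]]}}

```text
time_s: 13.85
eef_pos: [531.2, -234.7, 115.9]
ee_rot: [0.534, 0.464, 0.534, -0.464]
force: [-0.3, -0.1, -2.0]
grip_width: 0.702
```

Emit:
{"op": "step_arm", "data": {"commands": [[[0,0,-0.05],0],[[0,0,-0.05],0]]}}

```text
time_s: 14.05
eef_pos: [531.0, -234.5, 111.5]
ee_rot: [0.534, 0.464, 0.534, -0.464]
force: [-1.4, -0.1, -3.2]
grip_width: 0.697
```

Emit:
{"op": "step_arm", "data": {"commands": [[[0,-0.03,-0.03],0],[[0,-0.03,-0.03],0]]}}

```text
time_s: 14.25
eef_pos: [531.0, -237.0, 109.0]
ee_rot: [0.534, 0.464, 0.534, -0.464]
force: [-0.2, -0.3, -2.6]
grip_width: 0.697
```

Emit:
{"op": "step_arm", "data": {"commands": [[[0,0,-0.03],0],[[0,0,-0.03],0]]}}

```text
time_s: 14.45
eef_pos: [531.0, -236.9, 106.7]
ee_rot: [0.534, 0.464, 0.534, -0.464]
force: [0.3, -0.7, -2.5]
grip_width: 0.695
```

Emit:
{"op": "step_arm", "data": {"commands": [[[0,0,-0.03],0],[[0,0,-0.03],0]]}}

```text
time_s: 14.65
eef_pos: [531.0, -236.9, 104.3]
ee_rot: [0.534, 0.464, 0.534, -0.464]
force: [0.1, 1.3, 1.3]
grip_width: 0.699
```

```bash
python3 look.py side s12.png 265 110 120 130 4.5
```

```text
14.65 [ 531.023 -236.858  104.303] [0.106 1.319 1.299] [0.025 0.008 0.023] 0.698834382179275 8.020616459670384 [-0.621  0.572  1.49   0.     1.08  -0.761]
```

View pics/s12.png

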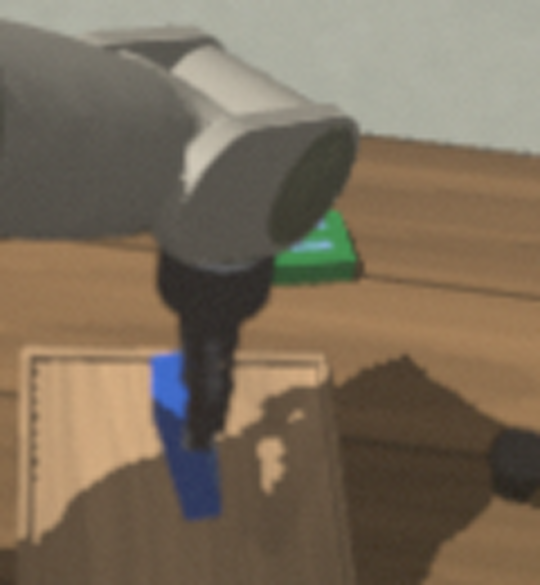

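Emit:
{"op": "step_arm", "data": {"commands": [[[0.01,-0.1,-0.02],0],[[0.015,-0.1,-0.02],0]]}}

```text
time_s: 14.9
eef_pos: [532.4, -245.1, 103.7]
ee_rot: [0.534, 0.464, 0.533, -0.464]
force: [-1.4, 2.1, 8.2]
grip_width: 0.7
```

Emit:
{"op": "step_arm", "data": {"commands": [[[0.015,-0.1,-0.02],0],[[0.015,-0.1,-0.02],0]]}}

```text
time_s: 15.1
eef_pos: [533.6, -253.5, 102.5]
ee_rot: [0.534, 0.464, 0.533, -0.464]
force: [-1.8, 1.6, 8.0]
grip_width: 0.698
```

```bash
python3 look.py side s13.png 265 110 120 130 4.5
```

```text
15.1 [ 533.644 -253.548  102.525] [-1.776  1.6    8.032] [0.545 0.469 0.015] 0.6981138850049327 8.020284941436373 [-0.642  0.591  1.461 -0.     1.087 -0.782]
```

View pics/s13.png

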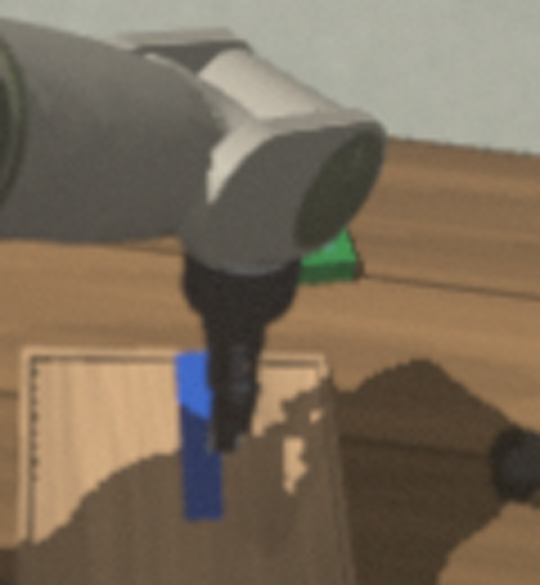

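```bash
cat > up.py <<'E'
from h import *; from rig import capture; import sys
# overlay upright brick: bottom-left near corner pixel given in crop
def overlay(c,x,y,yaw,z0,name,box,w=60,t=28,h=120):
    cy,sy=np.cos(yaw),np.sin(yaw); a=np.array([cy,sy,0]); b=np.array([-sy,cy,0])
    im=c["image"].copy(); x0,y0,W,H,k=box
    im=cv2.resize(im[y0:y0+H,x0:x0+W],None,fx=k,fy=k,interpolation=cv2.INTER_CUBIC)
    P=[np.array([x,y,z0])+i*w/2*a+j*t/2*b+[0,0,l] for l in(0,h) for i,j in((-1,-1),(1,-1),(1,1),(-1,1))]
    q=(proj(c,P)-[x0,y0]+.5)*k-.5
    for i,j in [(0,1),(1,2),(2,3),(3,0),(4,5),(5,6),(6,7),(7,4),(0,4),(1,5),(2,6),(3,7)]:
        cv2.line(im,tuple(int(v) for v in q[i].round()),tuple(int(v) for v in q[j].round()),(0,255,255),1)
    cv2.imwrite("pics/"+name,im)
E
python3 - <<'E'
from up import *
c=capture("side")
k=4.5
def w(x,y,z): return atz(c,265+(x+.5)/k-.5,110+(y+.5)/k-.5,z)
A=w(185,518,8);B=w(222,517,8); print(A,B,np.linalg.norm(A-B))
m=(A+B)/2; yaw=0.14; ctr=m+30*np.array([np.cos(yaw),np.sin(yaw),0]); print(ctr)
overlay(c,ctr[0],ctr[1],yaw,8,"s14.png",(265,110,120,130,4.5))
E
```

```text
[ 504.69843354 -240.60607162    8.        ] [ 510.24217031 -267.23818004    8.        ] 27.202981750683527
[ 537.17678182 -249.73583239    8.        ]
```

View pics/s14.png

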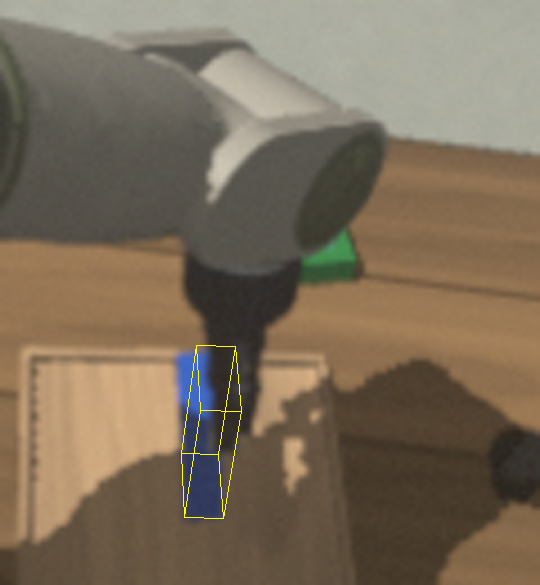

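Emit:
{"op": "step_arm", "data": {"commands": [[[0.015,-0.1,-0.01],0],[[0.015,-0.1,-0.01],0],[[0,0,0],0]]}}

```text
time_s: 15.5
eef_pos: [534.7, -261.6, 101.0]
ee_rot: [0.534, 0.464, 0.533, -0.464]
force: [-0.6, 0.7, 5.1]
grip_width: 0.699
```

```bash
python3 look.py ;python3 - <<'E'
from up import *
c=capture("side")
overlay(c,537.2,-249.7,.14,8,"s15.png",(265,110,120,130,4.5))
E
```

```text
15.5 [ 534.688 -261.606  100.965] [-0.602  0.714  5.127] [0.421 0.261 0.002] 0.6992151755703737 7.995961505500531 [-0.652  0.602  1.447  0.     1.091 -0.791]
```

View pics/s15.png

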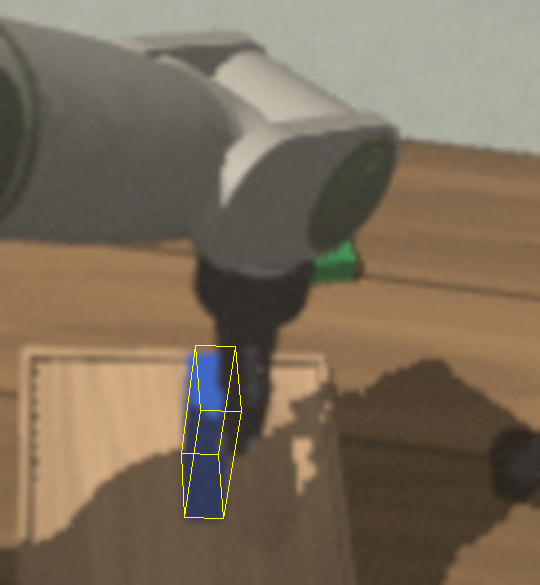

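Emit:
{"op": "step_arm", "data": {"commands": [[[0.01,-0.07,-0.01],0],[[0.01,-0.06,-0.01],0],[[0,0,0],0]]}}

```text
time_s: 15.85
eef_pos: [535.4, -266.5, 99.7]
ee_rot: [0.534, 0.464, 0.534, -0.464]
force: [-0.8, 1.0, 4.9]
grip_width: 0.697
```

```bash
python3 look.py ;python3 - <<'E'
from up import *
c=capture("side")
overlay(c,537.2,-249.7,.14,8,"s16.png",(265,110,120,130,4.5))
E
```

```text
15.85 [ 535.364 -266.461   99.734] [-0.782  0.989  4.855] [ 0.518  0.17  -0.012] 0.6972720682068333 8.007099884697116 [-0.658  0.609  1.438  0.     1.093 -0.797]
```

View pics/s16.png

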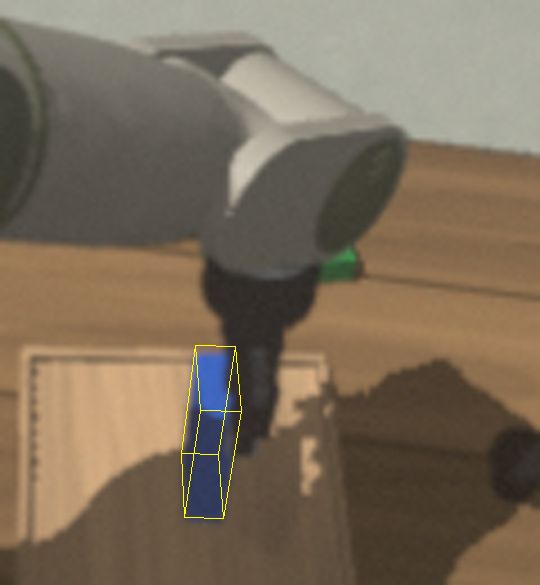

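Emit:
{"op": "step_arm", "data": {"commands": [[[0.01,-0.06,0],0],[[0,0,0],0]]}}

```text
time_s: 16.1
eef_pos: [535.7, -268.5, 99.5]
ee_rot: [0.534, 0.464, 0.534, -0.464]
force: [-1.2, 2.3, 2.6]
grip_width: 0.698
```

Emit:
{"op": "step_arm", "data": {"commands": [[[0,0,0],0],[[0,0,0],0],[[0,0,0],0],[[0,0,0],0]], "gripper": -1}}

```text
time_s: 16.5
eef_pos: [535.6, -268.6, 99.5]
ee_rot: [0.534, 0.464, 0.534, -0.464]
force: [0.3, 0.6, -0.3]
grip_width: 1.0
```

Emit:
{"op": "step_arm", "data": {"commands": [[[0,0,0.4],0],[[0,0,0.8],0],[[0,0,0.9],0],[[0,0,0.9],0]]}}

```text
time_s: 16.9
eef_pos: [535.4, -268.4, 220.9]
ee_rot: [0.534, 0.464, 0.534, -0.464]
force: [0.5, 0.1, 0.4]
grip_width: 0.998
```

```bash
python3 look.py ;python3 - <<'E'
from up import *
c=capture("side")
overlay(c,537.2,-249.7,.14,8,"s17.png",(265,110,120,130,4.5))
crop(c,"s18.png",265,110,120,130,4.5)
E
```

```text
16.9 [ 535.445 -268.419  220.876] [0.523 0.12  0.388] [-0.058  0.028 -0.03 ] 0.9976458497154927 8.018386266295416 [-0.66   0.493  1.293 -0.     1.356 -0.8  ]
```

View pics/s17.png

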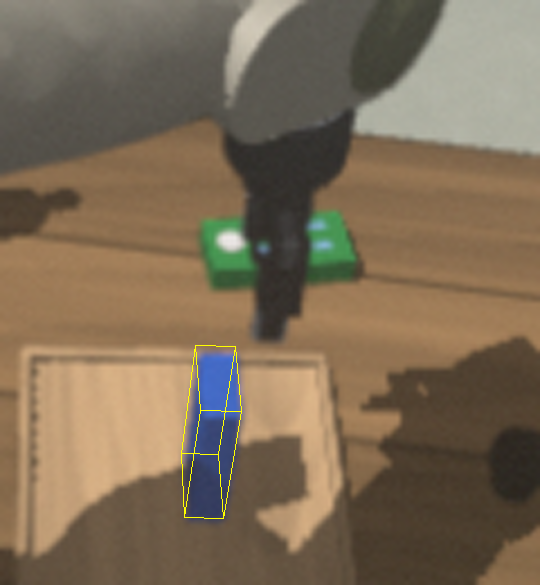

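View pics/s18.png

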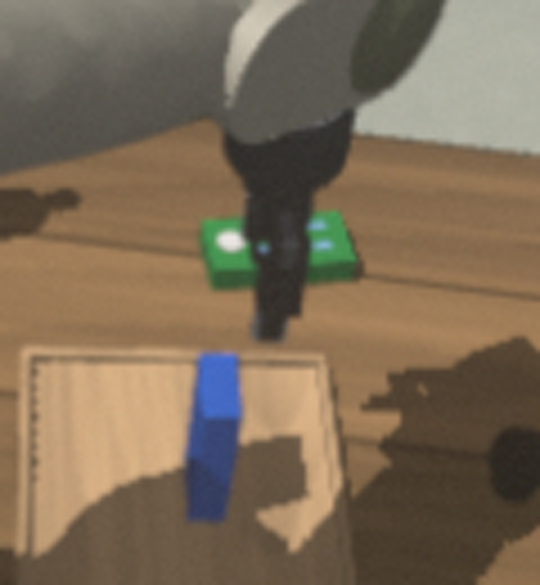

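Run:
```python
from fit import *; from rig import capture
np.set_printoptions(precision=3,suppress=True)
c=capture("side"); T=capture("top")
q=px([(203,413),(240,417),(237,353),(200,353),(187,517),(222,521)],265,110,4.5)
m=np.array([[-30,14,128],[-30,-14,128],[30,-14,128],[30,14,128],[-30,14,8],[-30,-14,8]],float)
print(*fit([(c,m,q)],[537,-250,.14]))
crop(T,"t19.png",255,120,130,110,6)
```

```text
[ 533.508 -251.582    0.111] [-0.522  0.238  0.425 -0.22   0.4   -0.457 -0.254 -0.867 -0.4    0.853
  0.355  0.374]
```

View pics/t19.png

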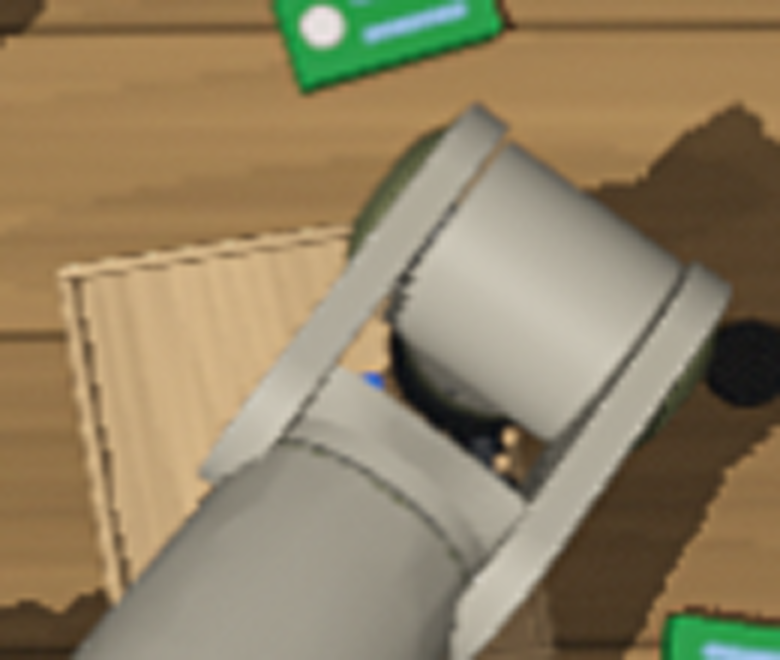

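Emit:
{"op": "step_arm", "data": {"commands": [[[0,0.1,0],0.047],[[0,0.1,0],0.047],[[0,0.1,0],0.047],[[-0.02,0.1,0],0.047],[[-0.02,0.02,0],0.047]]}}

```text
time_s: 17.55
eef_pos: [533.6, -251.1, 218.0]
ee_rot: [0.665, 0.238, 0.667, -0.238]
force: [0.5, 0.0, 0.6]
grip_width: 0.997
```

Emit:
{"op": "step_arm", "data": {"commands": [[[0,0,0],0.047],[[0,0,0],0.047],[[0,0,0],0.047],[[0,0,0],0.047],[[0,0,0],0.047]]}}

```text
time_s: 18.05
eef_pos: [533.6, -251.4, 218.0]
ee_rot: [0.706, -0.018, 0.708, 0.019]
force: [0.0, -0.3, 0.4]
grip_width: 1.0
```

Emit:
{"op": "step_arm", "data": {"commands": [[[0,0,0],0.03],[[0,0,0],0]]}}

```text
time_s: 18.25
eef_pos: [533.7, -251.5, 218.2]
ee_rot: [0.705, -0.049, 0.706, 0.05]
force: [-0.2, -1.0, -1.0]
grip_width: 1.003
```

```bash
python3 look.py side s20.png 265 90 120 150 4
python3 - <<'E'
from fit import *
cs=pickle.load(open("c0.pkl","rb")); T,S=cs["top"],cs["side"]
p0=np.array([581.44,240.72]);t=.147
qs=px([(172,66),(580,70)],90,100,5); qt=px([(68,135),(537,60)],80,120,5)
def pts(a):
    # shut: edge at own x -130 from hinge, half thick 6
    ex=65-130*np.cos(a)+6*np.sin(a); ez=150+130*np.sin(a)+6*np.cos(a)
    return np.array([[ex,135,ez],[ex,-135,ez]])@Rz(t).T+[*p0,0]
f=lambda a:np.concatenate([(proj(S,pts(a[0]))-qs).ravel(),(proj(T,pts(a[0]))-qt).ravel()])
s=least_squares(f,[1.7]);print(s.x,f(s.x),pts(s.x[0]))
E
```

```text
18.25 [ 533.672 -251.471  218.168] [-0.15  -0.978 -0.979] [-0.004 -0.011  0.   ] 1.0025074877482634 98.0624327152691 [-0.639  0.476  1.326 -0.     1.342 -2.35 ]
[1.66719673] [-0.36716273  0.3344731   0.21332016 -0.05949431 -0.3629029   0.18789823
  0.38875125 -0.42250303] [[644.25079988 386.49213103 278.81891323]
 [683.7980107  119.40409663 278.81891323]]
```

View pics/s20.png

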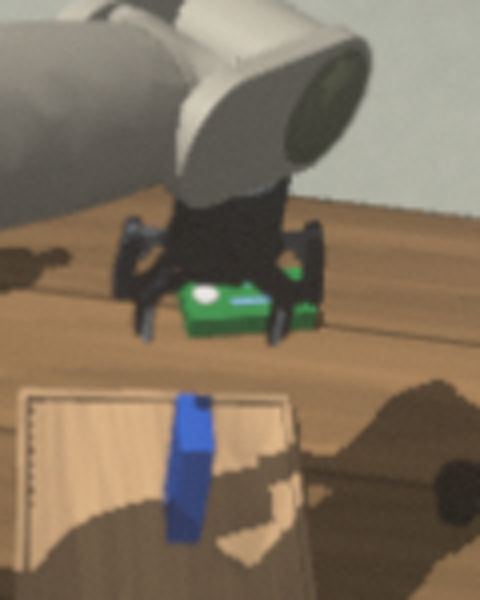

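Emit:
{"op": "step_arm", "data": {"commands": [[[0,0,-0.9],0],[[0,0,-0.8],0],[[0,0,-0.6],0],[[0,0,-0.4],0],[[0,0,-0.15],0]]}}

```text
time_s: 18.8
eef_pos: [533.2, -251.1, 103.3]
ee_rot: [0.704, -0.048, 0.706, 0.049]
force: [-0.7, 0.4, -0.2]
grip_width: 1.002
```

```bash
python3 look.py side s21.png 265 90 120 150 4
```

```text
18.8 [ 533.158 -251.111  103.305] [-0.657  0.443 -0.199] [-0.011 -0.06   0.007] 1.0022792243187464 97.88232507489455 [-0.639  0.59   1.461 -0.     1.094 -2.347]
```

View pics/s21.png

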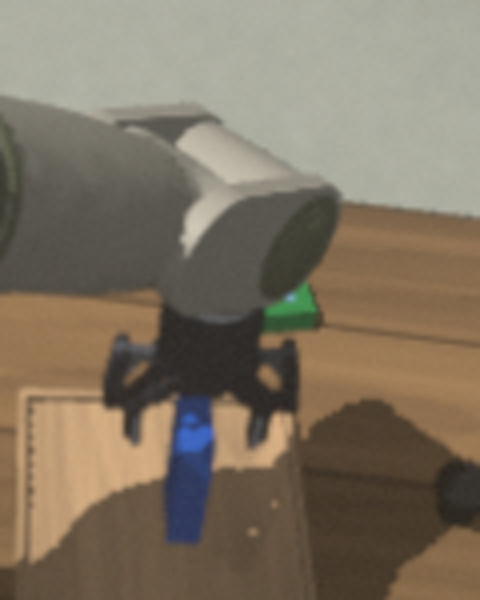

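Emit:
{"op": "step_arm", "data": {"commands": [[[0,0,0],0],[[0,0,0],0],[[0,0,0],0],[[0,0,0],0],[[0,0,0],0]], "gripper": 1, "force": 40}}

```text
time_s: 19.35
eef_pos: [534.3, -251.8, 106.2]
ee_rot: [0.706, -0.05, 0.705, 0.049]
force: [-1.0, 0.8, 3.3]
grip_width: 0.323
```

Emit:
{"op": "step_arm", "data": {"commands": [[[0,0,0],0],[[0,0,0],0]]}}

```text
time_s: 19.55
eef_pos: [534.3, -251.8, 106.3]
ee_rot: [0.706, -0.05, 0.705, 0.049]
force: [-1.1, 0.9, 5.9]
grip_width: 0.323
```

Emit:
{"op": "step_arm", "data": {"commands": [[[0,0,0.2],0],[[0,0,0.6],0],[[0,0,1],0],[[0,0.1,1],0],[[0,0.2,1],0]]}}

```text
time_s: 20.05
eef_pos: [533.5, -239.7, 259.0]
ee_rot: [0.705, -0.049, 0.706, 0.049]
force: [0.5, -1.3, -2.8]
grip_width: 0.324
```

Emit:
{"op": "step_arm", "data": {"commands": [[[0.1,0.4,1],0],[[0.1,0.6,0.8],0],[[0.1,0.9,0.3],0],[[0.1,0.95,0],0],[[0.1,0.95,0],0]]}}

```text
time_s: 20.55
eef_pos: [553.8, -86.3, 341.8]
ee_rot: [0.705, -0.049, 0.705, 0.049]
force: [0.8, 0.2, -3.7]
grip_width: 0.32
```

Emit:
{"op": "step_arm", "data": {"commands": [[[0.1,0.95,0],0],[[0.1,0.95,0],0],[[0.1,0.95,0],0],[[0.1,0.95,0],0],[[0.1,0.95,0],0]]}}

```text
time_s: 21.05
eef_pos: [573.7, 103.9, 341.5]
ee_rot: [0.705, -0.049, 0.706, 0.049]
force: [0.8, -0.3, -3.5]
grip_width: 0.322
```

```bash
python3 look.py
```

```text
21.05 [573.721 103.853 341.461] [ 0.784 -0.271 -3.451] [-0.034 -0.03   0.023] 0.32157735423546996 98.01403579611336 [-0.022  0.404  1.117 -0.     1.622 -1.732]
```

Run:
```python
from fit import *
cs=pickle.load(open("c0.pkl","rb")); T,S=cs["top"],cs["side"]
p0=np.array([581.44,240.72]);t=.147
for c,(x0,y0,W,H,k),n in((T,(80,120,140,100,5),"t22.png"),(S,(90,100,140,115,5),"s22.png")):
    im=cv2.resize(c["image"][y0:y0+H,x0:x0+W],None,fx=k,fy=k,interpolation=cv2.INTER_CUBIC)
    def L(a,b,col=(255,0,255)):
        q=(proj(c,np.array([a,b],float)@Rz(t).T+[*p0,0])-[x0,y0]+.5)*k-.5
        cv2.line(im,tuple(int(v) for v in q[0]),tuple(int(v) for v in q[1]),col,1)
    for y in(-26,-20,20,26): L([-56,y,69],[56,y,69]); 
    for y in(-20,20): L([-56,y,9],[56,y,9],(0,255,255))
    r=[[65,135,150],[65,-135,150],[-65,-135,150],[-65,135,150]]
    for i in range(4): L(r[i],r[(i+1)%4])
    cv2.imwrite("pics/"+n,im)
```

```text
(no output)
```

View pics/t22.png

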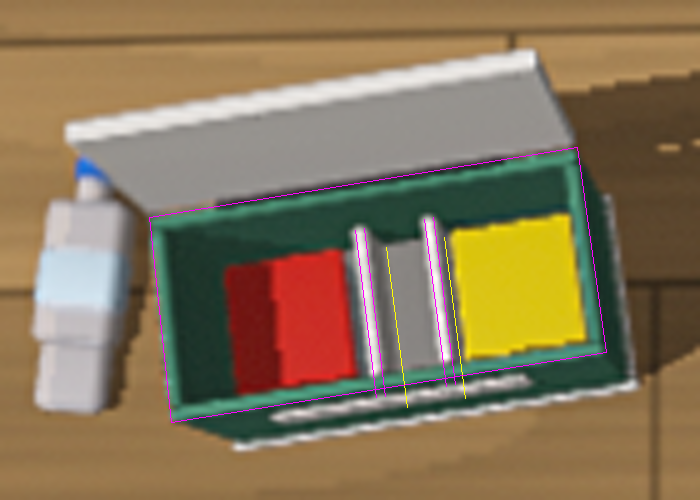

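View pics/s22.png

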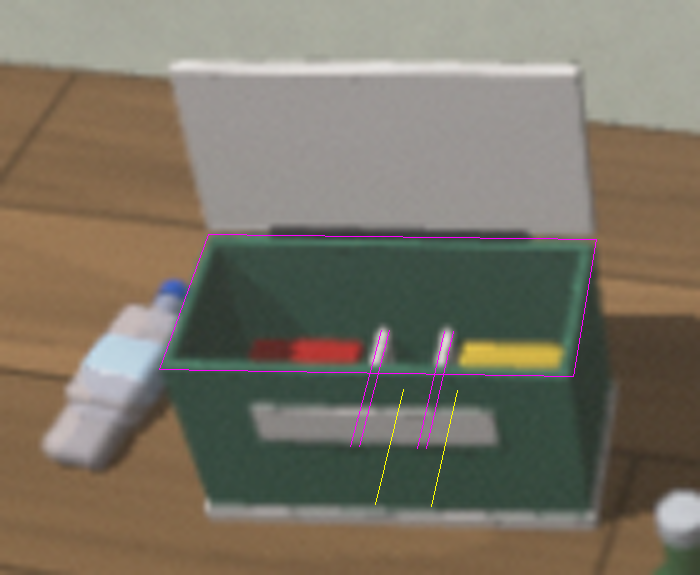

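Emit:
{"op": "step_arm", "data": {"commands": [[[0.07,0.95,0],0],[[0.07,0.95,0],0],[[0.05,0.9,0],0],[[0,0.5,0],0],[[0,0.12,-0.2],0]]}}

```text
time_s: 21.55
eef_pos: [581.3, 241.2, 333.7]
ee_rot: [0.706, -0.05, 0.705, 0.051]
force: [0.0, -0.1, -2.8]
grip_width: 0.325
```

Emit:
{"op": "step_arm", "data": {"commands": [[[0,0,-0.8],0],[[0,0,-0.8],0],[[0,0,-0.5],0],[[0,0,-0.2],0],[[0,0,0],0]]}}

```text
time_s: 22.05
eef_pos: [581.4, 238.4, 240.8]
ee_rot: [0.705, -0.049, 0.706, 0.049]
force: [0.8, -0.3, -2.5]
grip_width: 0.321
```

```bash
python3 look.py side s23.png 80 40 180 170 3.5;  python3 look.py top t23.png 80 110 150 110 5
```

```text
22.05 [581.399 238.399 240.765] [ 0.831 -0.287 -2.54 ] [-0.033  0.027 -0.004] 0.3213679019601228 97.97962146741581 [ 0.203  0.549  1.153 -0.     1.442 -1.507]
22.1 [581.809 238.632 242.092] [-0.302  0.167 -1.738] [ 0.029 -0.037  0.07 ] 0.3180428469671705 97.99065436775433 [ 0.203  0.548  1.151 -0.     1.442 -1.507]
```

View pics/s23.png

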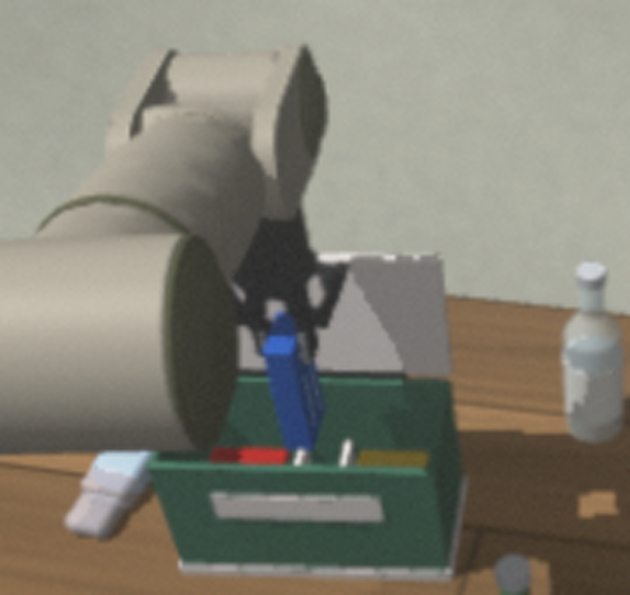

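View pics/t23.png

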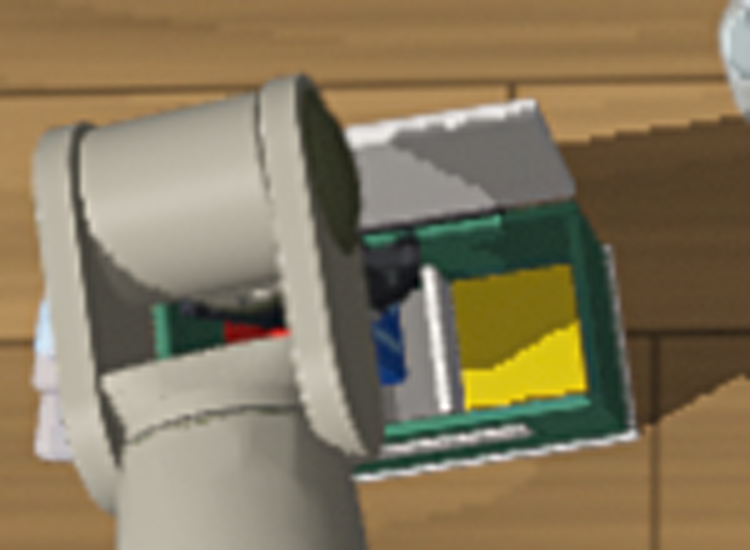

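Emit:
{"op": "step_arm", "data": {"commands": [[[0,0.05,-0.5],0],[[0,0,-0.8],0],[[0,0,-0.7],0],[[0,0,-0.5],0],[[0,0,-0.3],0]]}}

```text
time_s: 22.65
eef_pos: [581.7, 241.0, 129.1]
ee_rot: [0.705, -0.049, 0.705, 0.049]
force: [0.2, -0.3, -2.1]
grip_width: 0.321
```

```bash
python3 look.py side s24.png 80 60 180 150 4;  python3 look.py top t24.png 80 110 150 110 5
```

```text
22.65 [581.747 240.999 129.141] [ 0.249 -0.29  -2.118] [-0.022 -0.059 -0.   ] 0.3214343156373063 98.01551154657109 [ 0.207  0.64   1.3   -0.     1.202 -1.504]
22.7 [581.264 240.876 127.736] [-1.076 -0.368 -5.329] [-0.008  0.117  0.077] 0.31806025489672607 98.01397762578462 [ 0.207  0.642  1.301 -0.     1.201 -1.504]
```

View pics/s24.png

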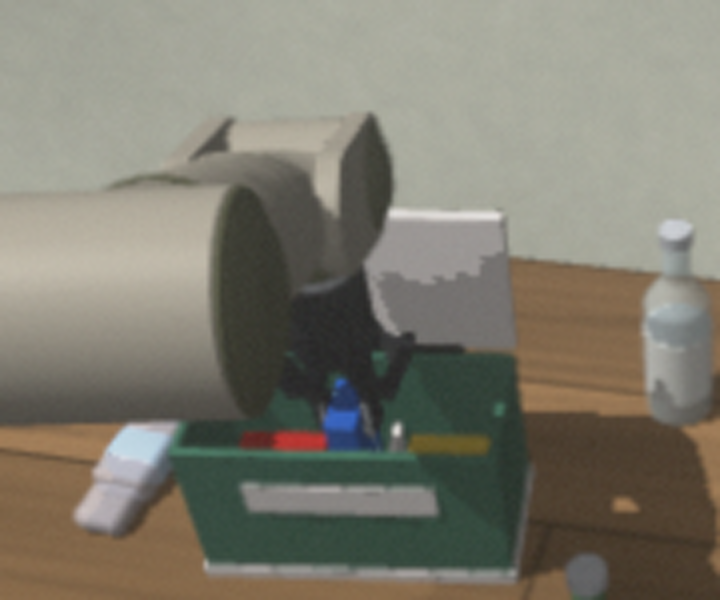

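View pics/t24.png

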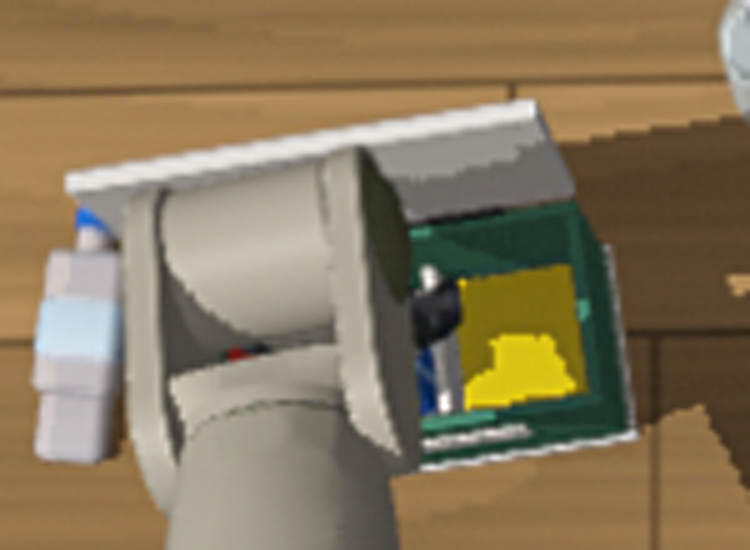

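Emit:
{"op": "step_arm", "data": {"commands": [[[0,0,-0.2],0],[[0,0,-0.1],0],[[0,0,-0.05],0],[[0,0,0],0]]}}

```text
time_s: 23.15
eef_pos: [581.7, 241.1, 115.7]
ee_rot: [0.705, -0.049, 0.705, 0.049]
force: [0.2, -0.2, -2.9]
grip_width: 0.324
```

Emit:
{"op": "step_arm", "data": {"commands": [[[0,0,-0.05],0],[[0,0,-0.03],0]]}}

```text
time_s: 23.35
eef_pos: [581.7, 241.1, 112.5]
ee_rot: [0.706, -0.049, 0.705, 0.049]
force: [-0.0, -0.2, -2.4]
grip_width: 0.323
```

Emit:
{"op": "step_arm", "data": {"commands": [[[0,0,-0.05],0],[[0,0,-0.03],0]]}}

```text
time_s: 23.55
eef_pos: [581.6, 241.1, 109.0]
ee_rot: [0.705, -0.049, 0.705, 0.049]
force: [-0.6, -0.8, -2.8]
grip_width: 0.323
```

Emit:
{"op": "step_arm", "data": {"commands": [[[0,0,-0.03],0],[[0,0,-0.03],0]]}}

```text
time_s: 23.75
eef_pos: [581.8, 241.2, 107.3]
ee_rot: [0.706, -0.049, 0.705, 0.049]
force: [-2.6, -0.9, 7.0]
grip_width: 0.322
```

Emit:
{"op": "step_arm", "data": {"commands": [[[0,0,0],0],[[0,0,0],0],[[0,0,0],0],[[0,0,0],0]], "gripper": -1}}

```text
time_s: 24.15
eef_pos: [581.7, 241.1, 106.9]
ee_rot: [0.705, -0.049, 0.705, 0.049]
force: [0.4, -0.6, -0.5]
grip_width: 0.974
```

Emit:
{"op": "step_arm", "data": {"commands": [[[0,0,0.3],0],[[0,0,0.7],0],[[0,0,1],0],[[0,0,1],0],[[0,0,1],0]]}}

```text
time_s: 24.65
eef_pos: [581.4, 241.1, 269.6]
ee_rot: [0.706, -0.049, 0.705, 0.049]
force: [0.6, 0.1, 0.4]
grip_width: 1.0
```

Emit:
{"op": "step_arm", "data": {"commands": [[[-0.3,-0.5,1],0],[[-0.3,-0.9,0.5],0],[[-0.3,-0.9,0],0],[[-0.3,-0.9,0],0],[[0,-0.5,0],0]]}}

```text
time_s: 25.15
eef_pos: [532.5, 91.2, 328.4]
ee_rot: [0.706, -0.049, 0.705, 0.049]
force: [0.6, -0.1, -1.0]
grip_width: 1.0
```

```bash
python3 look.py side s25.png 80 60 180 150 4;  python3 look.py top t25.png 80 110 150 110 5
```

```text
25.15 [532.46   91.168 328.434] [ 0.583 -0.071 -1.011] [-0.004  0.042  0.036] 1.0001166304865183 97.9483240712067 [-0.047  0.302  1.29  -0.     1.547 -1.757]
25.2 [533.163  89.308 328.257] [-0.117 -2.377  1.065] [-0.075  0.044 -0.022] 1.0014463199548724 97.84606446237775 [-0.05   0.303  1.289 -0.001  1.547 -1.758]
```

View pics/s25.png

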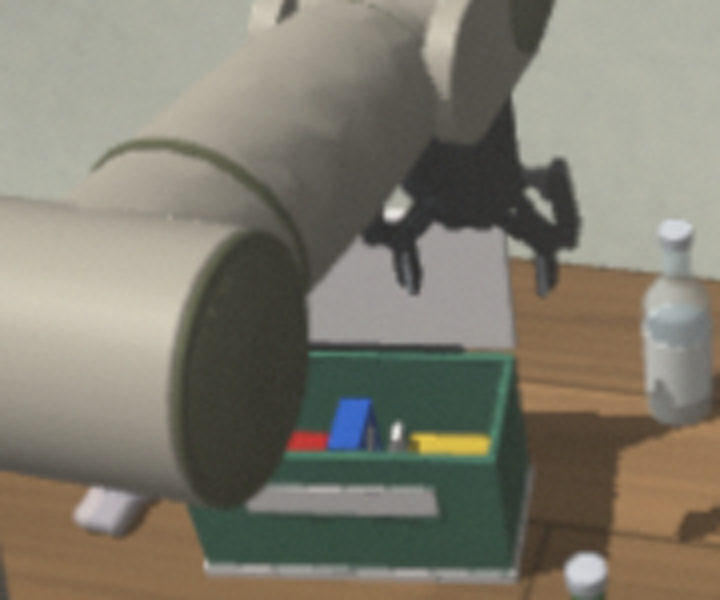

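View pics/t25.png

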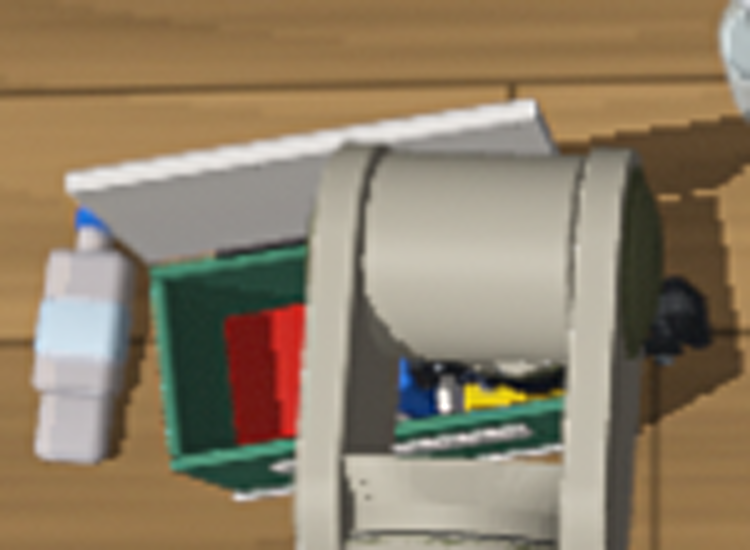

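Run:
```python
import numpy as np
from scipy.optimize import least_squares
D=[([.313,1.498],203.8,483.7,241.9),([.49,1.56],512.6,-201.5,125.7),([.266,1.883],389.3,210,130.6),([.022,1.606],408.2,102.4,334.06),([.549,1.153],581.4,238.4,240.8),([.302,1.29],532.5,91.2,328.4),([.64,1.3],581.7,241,129.1),([.404,1.117],573.7,103.9,341.5)]
f=lambda p:np.concatenate([[p[0]*np.sin(q[0])+p[1]*np.sin(q[0]+q[1])-np.hypot(x,y),p[2]+p[0]*np.cos(q[0])+p[1]*np.cos(q[0]+q[1])-z] for q,x,y,z in D])
s=least_squares(f,[400,400,100]);print(s.x,abs(s.fun).max())
L1,L2,h=s.x
for z in(340,320,300,280,260,220,180): print(z,np.sqrt(L1**2+L2**2+2*L1*L2*np.cos(.19)-(z-h)**2), "at q3=.35",np.sqrt(L1**2+L2**2+2*L1*L2*np.cos(.35)-(z-h)**2))
p0=np.array([581.44,240.72]);t=.147
ox=np.array([np.cos(t),np.sin(t)]);oy=np.array([-np.sin(t),np.cos(t)])
for yy in(-100,-70):
  print(yy,"behind",p0+112*ox+yy*oy,np.hypot(*(p0+112*ox+yy*oy)))
  for sl in (112,):
    for a in [1.667,1.5,1.3,1.1,.9,.7,.5,.3,.15,0]:
        C=np.array([65-sl*np.cos(a)+12*np.sin(a),150+sl*np.sin(a)+12*np.cos(a)])
        X=p0+(C[0]+11)*ox+yy*oy; print(a,"ownx",round(C[0]+11,1),X.round(1),"TCPz",round(C[1]+11,1), np.hypot(*X).round(0))
```

```text
[421.12025208 407.87076638 -61.69684725] 10.125181656404266
340 720.8909428098 at q3=.35 710.6607811076794
320 731.67726855168 at q3=.35 721.6000413626804
300 741.7678202815839 at q3=.35 731.8295522761205
280 751.1906369859366 at q3=.35 741.3786937016142
260 759.9705566568892 at q3=.35 750.2734443952797
220 775.6874336776845 at q3=.35 766.1892645716506
180 789.067007639758 at q3=.35 779.7318365469866
-100 behind [706.87918865 158.20327472] 724.366249541118
1.667 ownx 98.7 [693.7 156.3] TCPz 271.3 711.0
1.5 ownx 80.0 [675.3 153.5] TCPz 273.6 693.0
1.3 ownx 57.6 [653.1 150.2] TCPz 272.1 670.0
1.1 ownx 35.9 [631.6 147.1] TCPz 266.3 648.0
0.9 ownx 15.8 [611.7 144.1] TCPz 256.2 628.0
0.7 ownx -1.9 [594.2 141.5] TCPz 242.3 611.0
0.5 ownx -16.5 [579.7 139.4] TCPz 225.2 596.0
0.3 ownx -27.5 [568.9 137.8] TCPz 205.6 585.0
0.15 ownx -32.9 [563.5 137. ] TCPz 189.6 580.0
0 ownx -36.0 [560.5 136.5] TCPz 173.0 577.0
-70 behind [702.48505411 187.87972298] 727.1753856928267
1.667 ownx 98.7 [689.3 185.9] TCPz 271.3 714.0
1.5 ownx 80.0 [670.9 183.2] TCPz 273.6 695.0
1.3 ownx 57.6 [648.7 179.9] TCPz 272.1 673.0
1.1 ownx 35.9 [627.2 176.7] TCPz 266.3 652.0
0.9 ownx 15.8 [607.3 173.8] TCPz 256.2 632.0
0.7 ownx -1.9 [589.8 171.2] TCPz 242.3 614.0
0.5 ownx -16.5 [575.3 169.1] TCPz 225.2 600.0
0.3 ownx -27.5 [564.5 167.5] TCPz 205.6 589.0
0.15 ownx -32.9 [559.1 166.6] TCPz 189.6 583.0
0 ownx -36.0 [556.1 166.2] TCPz 173.0 580.0
```

Emit:
{"op": "step_arm", "data": {"commands": [[[0.4,0.2,-0.1],0],[[0.8,0.4,-0.1],0],[[0.8,0.4,0],0],[[0.8,0.4,0],0],[[0.5,0.3,0],0]], "gripper": 1}}

```text
time_s: 25.75
eef_pos: [666.7, 163.2, 318.3]
ee_rot: [0.705, -0.05, 0.705, 0.05]
force: [0.2, 0.7, 0.1]
grip_width: 0.142
```

Emit:
{"op": "step_arm", "data": {"commands": [[[0.5,0.25,0],0],[[0.4,0.1,0],0],[[0.1,0,0],0],[[0,0,0],0]]}}

```text
time_s: 26.15
eef_pos: [705.7, 175.7, 318.2]
ee_rot: [0.705, -0.05, 0.706, 0.05]
force: [-0.1, -0.0, 0.4]
grip_width: -0.001
```

```bash
python3 look.py side s26.png 80 40 180 170 3.5;  python3 look.py top t26.png 80 80 190 140 4
```

```text
26.15 [705.654 175.712 318.25 ] [-0.073 -0.008  0.378] [ 0.04   0.023 -0.032] -0.0009852242168748929 98.0510480532433 [ 0.083  0.83   0.479  0.     1.833 -1.628]
26.2 [705.311 175.486 318.827] [-0.174  0.961 -0.284] [0.017 0.02  0.087] -0.0005821520947974398 98.03815754376687 [ 0.083  0.828  0.481  0.     1.832 -1.628]
```

View pics/s26.png

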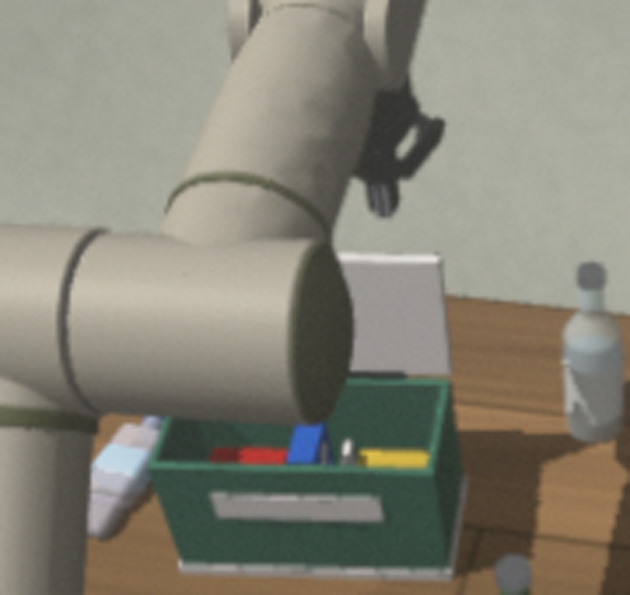

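View pics/t26.png

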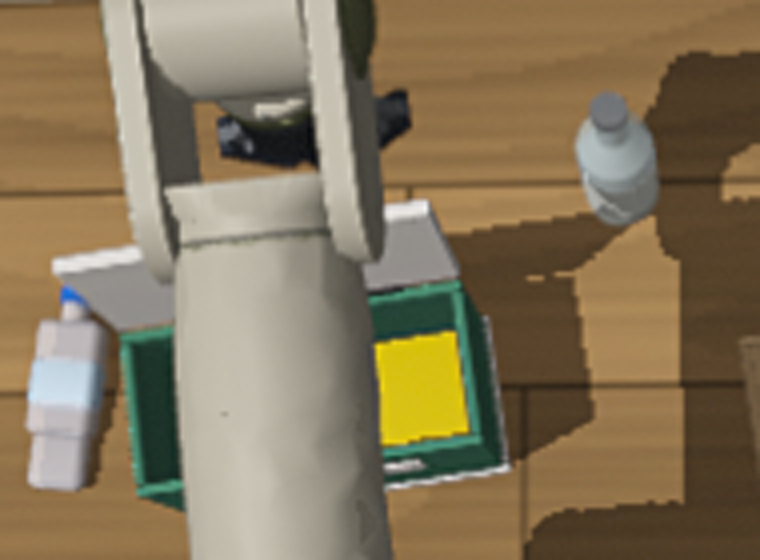

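Emit:
{"op": "step_arm", "data": {"commands": [[[0,0,-0.4],0],[[0,0,-0.5],0],[[0,0,-0.35],0],[[0,0,0],0]]}}

```text
time_s: 26.65
eef_pos: [704.5, 175.0, 267.6]
ee_rot: [0.704, -0.049, 0.707, 0.049]
force: [-0.4, -0.2, 0.1]
grip_width: -0.003
```

Emit:
{"op": "step_arm", "data": {"commands": [[[-0.2,-0.03,0],0],[[-0.1,-0.015,0],0],[[-0.1,-0.015,0],0]]}}

```text
time_s: 26.95
eef_pos: [689.6, 172.7, 270.4]
ee_rot: [0.706, -0.049, 0.704, 0.049]
force: [2.2, 0.7, 1.9]
grip_width: 0.001
```

Emit:
{"op": "step_arm", "data": {"commands": [[[-0.15,-0.02,0.02],0],[[-0.2,-0.03,0],0],[[-0.25,-0.037,0],0]]}}

```text
time_s: 27.25
eef_pos: [665.6, 169.2, 270.6]
ee_rot: [0.706, -0.049, 0.705, 0.049]
force: [2.9, -0.1, 0.5]
grip_width: 0.002
```

```bash
python3 look.py side s27.png 80 40 180 170 3.5
```

```text
27.25 [665.611 169.181 270.599] [ 2.923 -0.078  0.488] [ 0.115 -0.34   0.005] 0.0021656066245439912 98.01334288939204 [ 0.079  0.685  0.854  0.     1.6   -1.632]
```

View pics/s27.png

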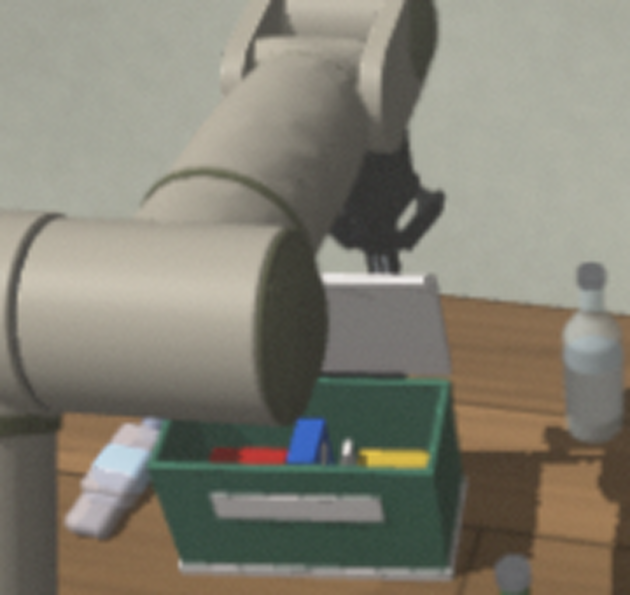

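Emit:
{"op": "step_arm", "data": {"commands": [[[-0.23,-0.034,0.02],0],[[-0.23,-0.034,0],0],[[-0.23,-0.034,-0.05],0],[[-0.23,-0.034,-0.08],0]]}}

```text
time_s: 27.7
eef_pos: [628.8, 163.8, 265.8]
ee_rot: [0.706, -0.049, 0.705, 0.049]
force: [1.4, 1.2, 0.3]
grip_width: -0.002
```

Emit:
{"op": "step_arm", "data": {"commands": [[[-0.25,-0.037,-0.12],0],[[-0.25,-0.037,-0.13],0],[[-0.22,-0.033,-0.17],0],[[-0.22,-0.033,-0.18],0]]}}

```text
time_s: 28.1
eef_pos: [591.1, 158.3, 241.8]
ee_rot: [0.706, -0.049, 0.705, 0.05]
force: [2.1, -0.0, 0.7]
grip_width: -0.002
```

```bash
python3 look.py side s28.png 80 40 180 170 3.5
```

```text
28.1 [591.132 158.255 241.822] [ 2.069 -0.028  0.658] [ 0.054 -0.214 -0.061] -0.0021729454553992213 98.0226413961571 [ 0.07   0.508  1.215  0.     1.417 -1.641]
```

View pics/s28.png

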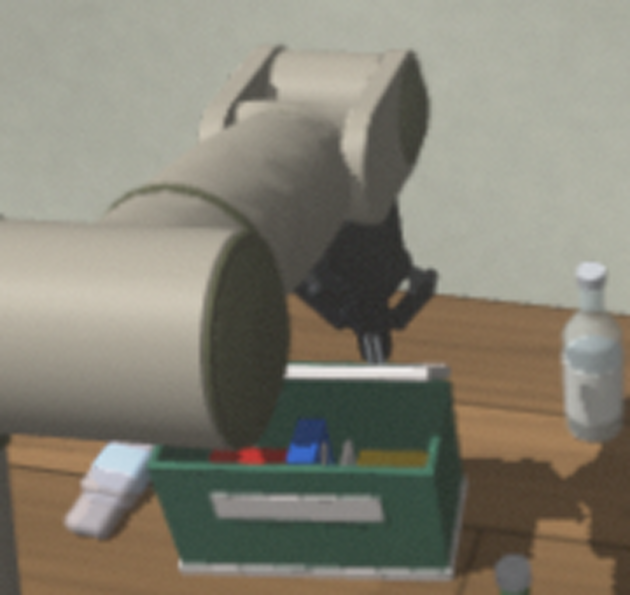

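Emit:
{"op": "step_arm", "data": {"commands": [[[-0.18,-0.027,-0.2],0],[[-0.17,-0.025,-0.22],0],[[-0.14,-0.02,-0.24],0],[[-0.13,-0.02,-0.25],0]]}}

```text
time_s: 28.55
eef_pos: [566.6, 154.6, 205.3]
ee_rot: [0.706, -0.049, 0.705, 0.05]
force: [0.3, 0.6, 0.8]
grip_width: -0.001
```

Emit:
{"op": "step_arm", "data": {"commands": [[[-0.07,-0.01,-0.2],0],[[-0.07,-0.01,-0.2],0],[[-0.04,0,-0.18],0]]}}

```text
time_s: 28.85
eef_pos: [559.3, 153.6, 181.3]
ee_rot: [0.705, -0.049, 0.705, 0.049]
force: [0.9, 0.1, 0.9]
grip_width: -0.0
```

```bash
python3 look.py side s29.png 80 60 180 150 4
```

```text
28.85 [559.328 153.637 181.276] [0.917 0.12  0.913] [-0.122 -0.059  0.012] -0.0004344271726492773 98.01624775982584 [ 0.066  0.484  1.413 -0.     1.244 -1.644]
```

View pics/s29.png

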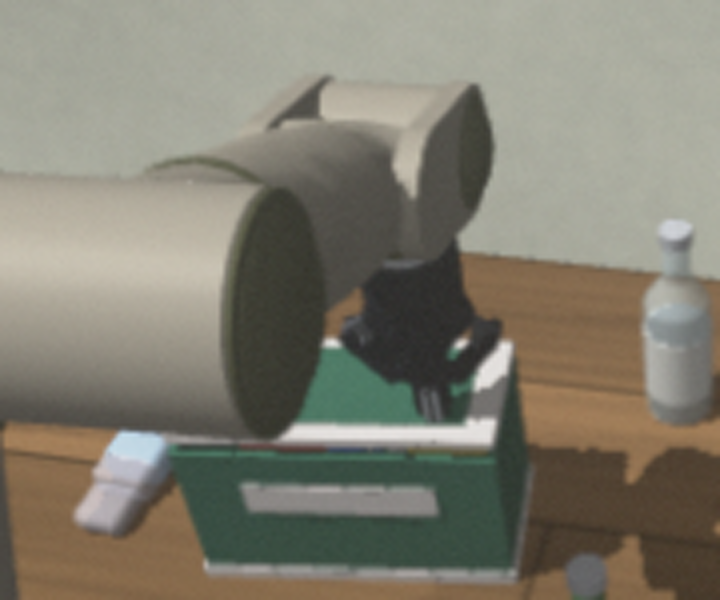

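Emit:
{"op": "step_arm", "data": {"commands": [[[-0.03,0,-0.12],0],[[0,0,-0.1],0],[[0,0,-0.03],0]]}}

```text
time_s: 29.2
eef_pos: [558.1, 153.7, 173.3]
ee_rot: [0.706, -0.05, 0.705, 0.049]
force: [-8.3, -1.2, 20.8]
grip_width: -0.0
```

Emit:
{"op": "step_arm", "data": {"commands": [[[0,0,-0.04],0],[[0,0,-0.03],0]]}}

```text
time_s: 29.4
eef_pos: [558.2, 153.7, 173.1]
ee_rot: [0.706, -0.05, 0.704, 0.049]
force: [-16.3, -3.5, 38.6]
grip_width: -0.001
```

Emit:
{"op": "step_arm", "data": {"commands": [[[0,0,0.15],0],[[0,0,0.4],0],[[0,0,0.9],0],[[-0.2,-0.5,1],0],[[-0.3,-0.9,0.8],0]]}}

```text
time_s: 29.9
eef_pos: [538.0, 98.3, 300.6]
ee_rot: [0.706, -0.05, 0.705, 0.051]
force: [0.8, -0.4, 0.2]
grip_width: -0.002
```

Emit:
{"op": "step_arm", "data": {"commands": [[[-0.2,-0.9,0.3],0],[[-0.2,-0.9,0],0],[[0,-0.9,0],0],[[0,-0.9,0],0],[[0,-0.9,0],0]]}}

```text
time_s: 30.4
eef_pos: [521.9, -83.7, 310.8]
ee_rot: [0.705, -0.049, 0.705, 0.049]
force: [0.7, 0.1, -0.3]
grip_width: -0.001
```

Emit:
{"op": "step_arm", "data": {"commands": [[[0,-0.9,0],0],[[0,-0.5,0],0],[[0,0,0],0],[[0,0,0],0]]}}

```text
time_s: 30.8
eef_pos: [522.0, -138.0, 310.6]
ee_rot: [0.705, -0.049, 0.705, 0.049]
force: [-0.4, 0.5, -0.7]
grip_width: 0.002
```

```bash
python3 look.py
python3 - <<'E'
from up import *
for n in("side","top"):
    c=capture(n); cv2.imwrite(f"pics/{n}30.png",cv2.resize(c["image"],None,fx=1.5,fy=1.5))
    p0=np.array([581.44,240.72]);t=.147
    x0,y0,W,H,k=(90,90,140,125,5) if n=="side" else (80,110,140,110,5)
    im=cv2.resize(c["image"][y0:y0+H,x0:x0+W],None,fx=k,fy=k,interpolation=cv2.INTER_CUBIC)
    a=np.array([[65,135,162],[65,-135,162],[-65,-135,162],[-65,135,162]],float)
    Rm=np.array([[np.cos(t),-np.sin(t),0],[np.sin(t),np.cos(t),0],[0,0,1]])
    q=(proj(c,a@Rm.T+[*p0,0])-[x0,y0]+.5)*k-.5
    cv2.polylines(im,[q.round().astype(int)],True,(255,0,255),1); cv2.imwrite(f"pics/{n}31.png",im)
E
```

```text
30.8 [ 522.035 -137.969  310.643] [-0.444  0.539 -0.729] [0.037 0.041 0.024] 0.0017606544768291512 97.99832292273305 [-0.476  0.308  1.327  0.     1.507 -2.186]
```

View pics/side30.png

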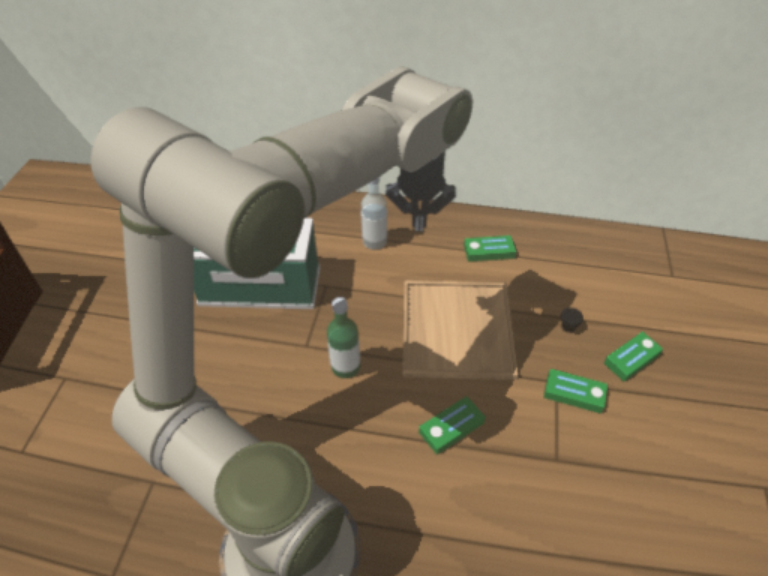

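View pics/side31.png

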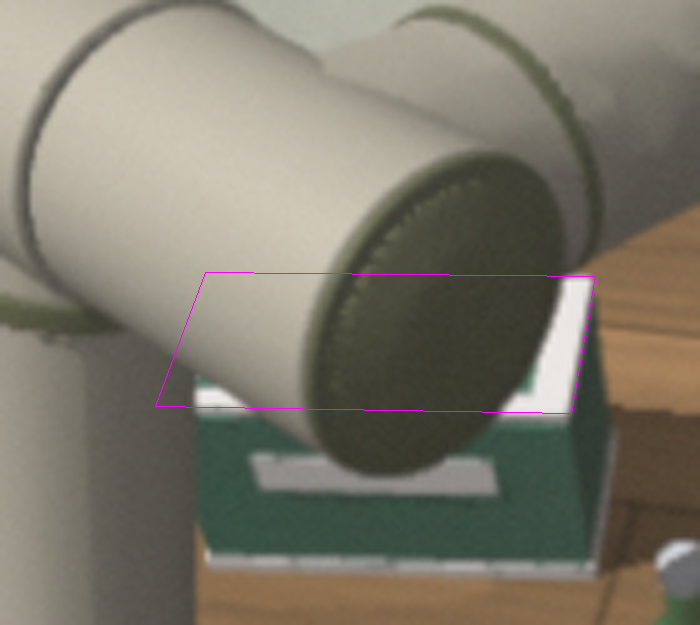

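View pics/top30.png

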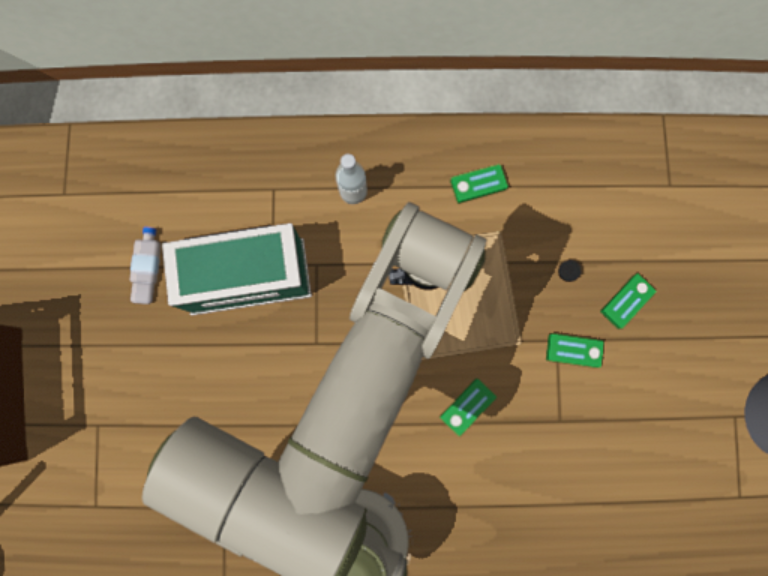

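View pics/top31.png

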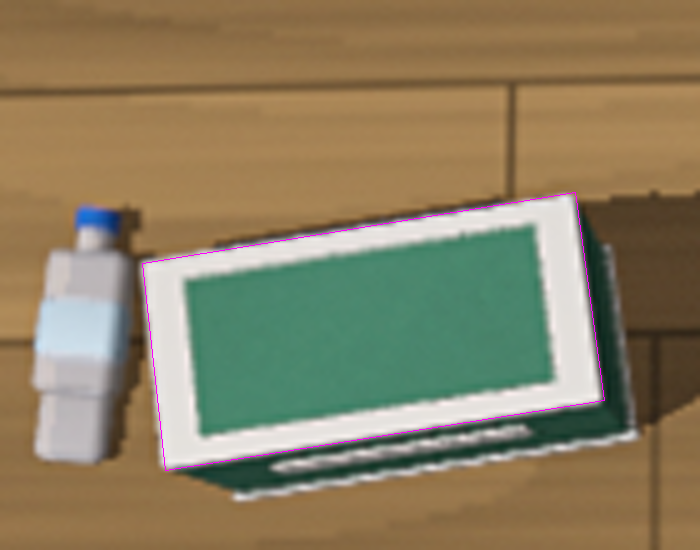

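```bash
python3 -c "
from rig import ticket
print(ticket.finish_job())"
```

```text
the job is handed in; nothing more can be done
None
```

The brick is standing upright in the middle pocket of the cool box with the lid shut, and the job was handed in at about 31 s.

- **Standing it up:** I gripped the brick by its cap end and tilted it partway against the tray rim. It slipped over the rim at roughly 50°, so I finished tilting it against the outside of the cool box's front wall, with about 8 N at most. I then set it upright on the tray and let go. A picture showed it standing free.
- **Into the pocket:** I took it afresh across its 28 mm thickness and lowered it between the ribs. It touched the floor at TCP height 107.3 mm, where I had calculated it would. I let go, and pictures showed it upright in the pocket.
- **Lid:** I swung it over with the closed fingers and pressed it down until the fingertips stood at 162 mm, which is the shut height. The press peaked at 38.6 N vertical and about 42 N in all. That went through the fingertips, not the gripper's body.

In the last pictures the lid's outline matches the predicted shut outline in the top view. In the side view the arm hid part of it, but the visible edges match. The bottles, the stopper and the green look-alikes looked unmoved, and the arm was clear of everything. With the lid shut, I could not see the brick again after that.

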